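# Stand the fallen divider up and clamp it

### The job

The L-shaped aluminium divider in the white storage bay has fallen onto its long leg: tip it over its corner, with the corner staying down on the plate where it is now and without letting it drop, until it stands upright on its short leg under the light bar, and let go of it. Then slide the green clamp towards the grey fence until the divider is held square between the two with no gap left, without forcing it, and leave everything else where it is.

Things in the scene. Friction and masses are not known exactly. Their poses are not given: they have to be found in the camera images.
- bay: White storage bay, fixed. Origin on the table top. In its own axes (mm): plate x -150 to +100, y -165 to +165, its top 10 above the origin. Its +x points away from the robot, roughly. The dark strip along the back of the plate is only a marking.
- divider: Loose aluminium L, 0.24-0.39 kg, 44 mm wide, legs 8 mm thick. Origin: outer corner, mid-width. Starts on its long leg (112 mm, from the corner to own -x, underside at z = 0), axes like the bay's within 0.1 rad; short leg (65 mm) up along own +z. Tip it 90 degrees about own +y: own x then points down, short leg to bay +x. Beyond about 70 degrees it falls by itself: hold it back.
- divider_handle (a point): Centre of the divider's orange handle: a 12 mm round roller with flat ends, 54 mm long along own y, at own x = -106, z = +16 mm (26 mm above the table at the start; once upright 106 mm above the plate, 16 mm to bay +x of the corner). It turns freely in the divider: gripped over its two ends it lets the divider swing about it; hung so, its corner slips back unless lightly pressed down.
- clamp_tab (a point): Centre of the upper part of the upright green tab of the clamp: the tab is 20 mm (bay x) by 14 mm (bay y), its top 14 mm above this point (59.5 mm above the table). The tab stands at bay x = -42 mm. Push its +y face towards bay -y, or pinch it.
- clamp (a joint): Travel of the green clamp to bay -y, m; 0 = open, range 0 to 0.085. Its jaw face (bay x -8 to +62, height 11 to 32 mm) is at bay y = 80 mm minus the travel; the tab's pushed face is 14 mm behind it. About 2 N friction, no spring. The jaw pushes the standing divider before it; with the divider pressed on the fence it reads 0.068.
- jar: Bystander on the bay plate: small clear jar with red cap, 32 mm wide, 50 mm high, origin at its underside.
- pot: Bystander on the bay plate: small white pot with blue cap, 34 mm wide, 55 mm high, origin at its underside.
- pack_a: Bystander: flat sterile pack with steel cassette, 190 x 75 x 30 mm, origin at its underside.
- pack_b: Bystander: sterile pack like pack_a.
- pack_c: Bystander: sterile pack like pack_a.
- tube_rack: Bystander: yellow tube rack with red-capped tubes, 100 x 200 mm, 92 mm high, origin at its underside.
- dish: Bystander: steel bowl, 120 mm wide, 40 mm high, origin at its underside.
- fence_face (a point): Grey fence, fixed on the bay plate: this point is the middle of its clamping face, at bay x = +35, y = -32, height 22 mm, looking to bay +y. The fence spans bay x +5 to +65, its top at height 35 mm.
- light_bar (a point): Centre of the underside of the white light bar over the bay: bay x +22 to +82, y -68 to +68, height 174 to 240 mm, on 12 mm posts behind it at bay x +90, y -58 and +58. A vertical tool at the upright divider's handle hits it; lean the tool 25 to 45 degrees, its body towards bay -x, fingers pointing down and to bay +x.
Not all that is in view belongs to the job. What is meant by the divider is not black, pink or yellow, and is the larger of those in its own colour.

How it is judged:
On the way, in this order (a step that is already met when the one before it is completed fails the run):
1. the divider stands on its short leg on the bay plate, let go of, with the clamp still open (angle between divider's own x axis and vertical above 3.08 rad and z of divider in the frame of bay below 0.013 m and x of divider in the frame of bay between -0.025 and 0.025 m and value of joint clamp below 0.055 m and contact force between the fingers and divider below 0.05 N and linear speed of divider below 0.02 m/s), for 0.2 s.
2. the clamp holds the divider against the fence (angle between divider's own x axis and vertical above 3.08 rad and z of divider in the frame of bay below 0.013 m and value of joint clamp above 0.0655 m), for 0.1 s.
At the end, for the whole second after the job is handed in: The divider stands upright (within 3.5 degrees) on its short leg on the plate, its corner within 25 mm of the bay's origin along bay x, square to the bay within 3.4 degrees, at rest between fence and clamp with at most 2.5 mm of gap in all (clamp joint 0.0655 to 0.0705) (all of step 2 and x of divider in the frame of bay between -0.025 and 0.025 m and value of joint clamp below 0.0705 m and y of divider in the frame of bay between -0.0135 and -0.0065 m and angle between the y axis of divider and the y axis of bay, either way round below 0.06 rad and linear speed of divider below 0.01 m/s and angular speed of divider below 0.1 rad/s); the robot touches nothing.
It fails at once if the divider's corner is lifted more than 20 mm off the plate (z of divider in the frame of bay above 0.03 m).
It fails at once if the divider is dropped or flung (turns faster than 2.8 rad/s) (angular speed of divider above 2.8 rad/s).
It fails at once if the clamp is forced (over 45 N on the divider) (contact force between clamp and divider above 45 N).
It fails at once if a bystander (jar, pot, pack, tube rack or dish) is displaced by more than 20 mm (distance of any of jar, pot, pack_a, pack_b, pack_c, tube_rack, dish from where it was at the start of the episode above 0.02 m).
It also fails if it takes over 58 s, if anything falls off the work surface, if the arm or the gripper's body presses on something with over 40 N, if the wrist force passes 120 N, or if a joint passes its speed limit or range.

### The arm

A 6-joint arm with a two-finger parallel gripper is mounted at the origin on the work surface. World frame = base frame: x ahead of the robot, y to its left, z up, the work surface at z = 0. Lengths are in m, angles in rad, forces in N, time in s.
With the tool pointing down it reaches from about 0.425 to 0.95 m from the base axis. Payload 3.5 kg.
Tool frame: the origin (TCP) lies at the very end of the fingers, on their centre line; the grasp point (between the pads) lies 19 mm behind it; z points along the fingers, y is the direction in which the jaws open and shut (so a half turn about z gives the same grasp; the last joint's range is limited). The gripper opens to 85 mm and grips with 20 to 120 N. Pads are 22 mm wide; open, the fingers measure 114 mm over their backs; the gripper's body (76 mm by 85 mm) begins 54 mm behind the grasp point. The pads swing forward as they close: fully open they stand 13 mm farther back than shut.
Start: joints at [-0.15, 0.286, 1.577, -0, 1.279, -0.15], TCP at [0.675, 0, 0.231] pointing down, gripper open.
Joint ranges: [-2.77, 2.77], [-0.9, 2.22], [0.21, 2.48], [-1.53, 4.67], [0.24, 2.81], [-2.84, 2.84]. Speed limits (rad/s): [2.79, 2.79, 3.14, 3.14, 3.14, 3.14].

### API

Orientations are given as a 3x3 rotation matrix whose columns are the frame's x, y, z axes.
In Python, from rig import r gives the robot as it stands.
- The arm moves only by the tool arm_command, never from a script. Its arguments are lists of equal length, an entry for each row: "travel": the shift along the tool's x, y, z in cm, a list of three; "twist": the turn, a rotation vector about the tool's x, y, z in rad, a list of three; "grip": the closure, from 0 (fully open) to 1 (shut). A call has 1 to 5 rows; each row shifts and turns the pose as measured when the row begins, along the tool's axes as they then stand; what a row does not reach is not made up. A row lasts 1/8 s, in which the tool goes at most 62.5 mm and 10.7 degrees, less where a joint would pass 70% of its speed; a pose out of reach is approached as far as the arm can. A call with a gripper value outside its range is refused whole. The fingers move at their own pace and stop on an object; the grip force is fixed at half the most. Time passes only in rows, so rows that do not move let the fingers close. It gives the time, the measured TCP pose, the force and the opening at its end, in the units of the state.
- r.get_obs(): the state, without advancing time (a new reading comes with each control period).
- r.get_image(name): name is "scene" or "side" or "wrist"; returns the picture (420x560x3 uint8, blue, green, red); there is no depth.
- r.get_calibration(name): a dict with "mtx" (3x3 intrinsics, pixels), "dist" ([k1, k2, p1, p2, k3] as OpenCV has them; the pictures are not rectified), "xyz" and "rotation" of the camera in the world; the wrist camera has in their place "mount" (4x4, takes a point from camera to tool coordinates, whose origin is the TCP and whose axes are the flange's). Camera axes: x right, y up, looking along -z (the intrinsics and any distortion apply to the point x, -y, -z); pixel columns grow to the right and rows downward; lengths in m; the calibration is good to about 2 mm. A picture is of the moment at which its call begins: read the wrist's pose just before it. get_calibration takes no time and is no camera call.
- r.sign_off(): hands the job in, once; it reports no verdict.
The state is a dict: "t": time; "q": joint angles; "dq": joint speeds; "joint_torque": joint torques, N m; "tcp_pos": TCP position; "tool_rot": TCP orientation; "ft_force": force on the tool from outside, world axes, zero at the start; "ft_torque": the same for the moment, N m; "width": finger opening in m.
Only numpy, scipy, OpenCV 4.12 (cv2) and the standard library are available. Lean on these libraries where they do the work, as an engineer would, in place of code of your own. Each camera call takes 0.05 s, during which the arm holds its last target.

## Working session

There is one attempt and no reset: what is moved stays moved. The work goes in short steps, Python scripts to look and compute and a tool call to move; the robot and the scene stay as the last step left them, time stands still between calls to the robot, and variables do not carry over. Pictures are saved under pics/ and viewed, and the job is handed in when it is done.

Besides the shell and the picture viewer there is one more tool, called after "Emit:" as name(argument=value, ...) on one line, values as JSON. arm_command: Moves the arm, as the interface text tells. Its arguments: {"type":"object","properties":{"travel":{"type":"array","items":{"type":"array","items":{"type":"number"}}},"twist":{"type":"array","items":{"type":"array","items":{"type":"number"}}},"grip":{"type":"array","items":{"type":"number"}}},"required":["travel","twist","grip"]}

```bash
ls; mkdir -p pics
python3 - <<'E'
from rig import r
import cv2,numpy as np
np.set_printoptions(precision=4,suppress=True)
o=r.get_obs();print(o['t'],o['tcp_pos'],o['tool_rot'],o['width'],o['ft_force'])
for n in ['scene','side','wrist']:
    cv2.imwrite(f'pics/{n}0.png',r.get_image(n)); print(n,r.get_calibration(n))
E
```

```text
pics
0.0 [0.6743 0.0001 0.2299] [[-0.      1.     -0.0024]
 [ 1.      0.      0.0003]
 [ 0.0003 -0.0024 -1.    ]] 0.08548963519362227 [-0.2403  0.1575 -0.2805]
scene {'mtx': array([[433.489 ,   0.    , 284.0234],
       [  0.    , 433.489 , 209.1885],
       [  0.    ,   0.    ,   1.    ]]), 'dist': array([-0.0196,  0.    ,  0.    ,  0.    ,  0.    ]), 'xyz': array([1.3818, 0.4019, 0.8146]), 'rotation': array([[-0.5502, -0.4749,  0.6868],
       [ 0.8349, -0.3281,  0.442 ],
       [ 0.0154,  0.8166,  0.577 ]])}
side {'mtx': array([[409.6165,   0.    , 271.4803],
       [  0.    , 409.6165, 212.9294],
       [  0.    ,   0.    ,   1.    ]]), 'dist': array([-0.0845,  0.    ,  0.    ,  0.    ,  0.    ]), 'xyz': array([ 0.3337, -0.7366,  0.8625]), 'rotation': array([[ 0.9426,  0.2661, -0.2018],
       [-0.3335,  0.7174, -0.6116],
       [-0.018 ,  0.6438,  0.765 ]])}
wrist {'mtx': array([[324.2907,   0.    , 279.3171],
       [  0.    , 324.2907, 212.0648],
       [  0.    ,   0.    ,   1.    ]]), 'dist': array([-0.0557,  0.    ,  0.    ,  0.    ,  0.    ]), 'mount': array([[ 0.0014,  0.9513,  0.3083,  0.0792],
       [ 1.    , -0.0017,  0.0007, -0.0001],
       [ 0.0012,  0.3083, -0.9513, -0.143 ],
       [ 0.    ,  0.    ,  0.    ,  1.    ]])}
```

View pics/scene0.png

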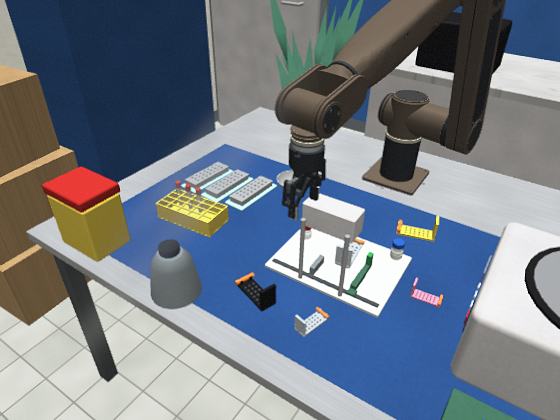

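View pics/side0.png

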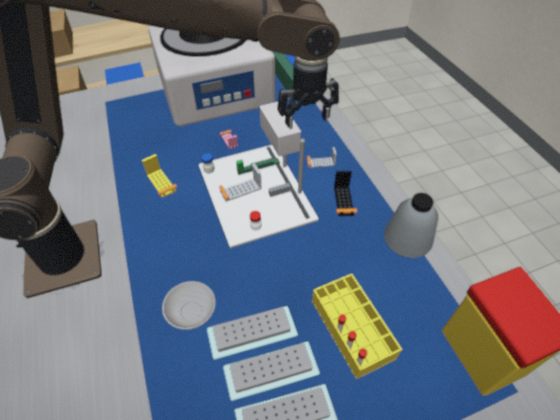

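View pics/wrist0.png

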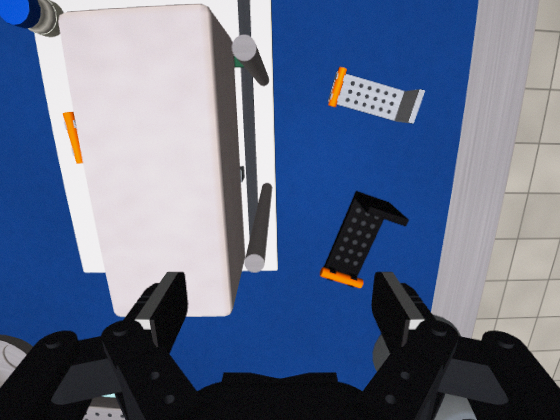

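Silver L candidates are at side (241,188), on the white plate, and side (321,162), off the plate. The others are black (344,193), yellow (159,176) and pink (230,139). I'll enlarge to confirm which silver one is larger.

Run:
```python
import cv2
a=cv2.imread('pics/side0.png')[120:250,190:350]; cv2.imwrite('pics/side0c.png',cv2.resize(a,None,fx=5,fy=4.6,interpolation=cv2.INTER_CUBIC)[:600])
a=cv2.imread('pics/scene0.png')[200:340,250:420]; cv2.imwrite('pics/scene0c.png',cv2.resize(a,None,fx=4,fy=4,interpolation=cv2.INTER_CUBIC))
```

```text
(no output)
```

View pics/side0c.png

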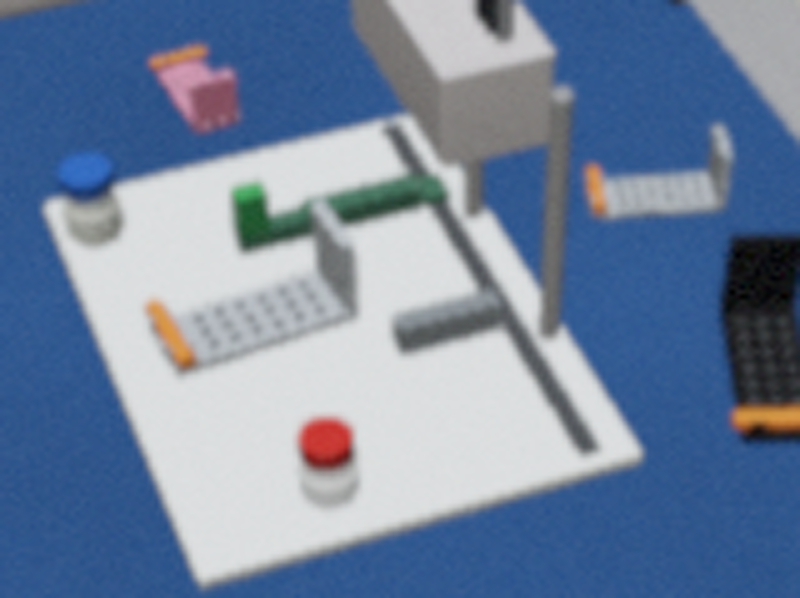

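View pics/scene0c.png

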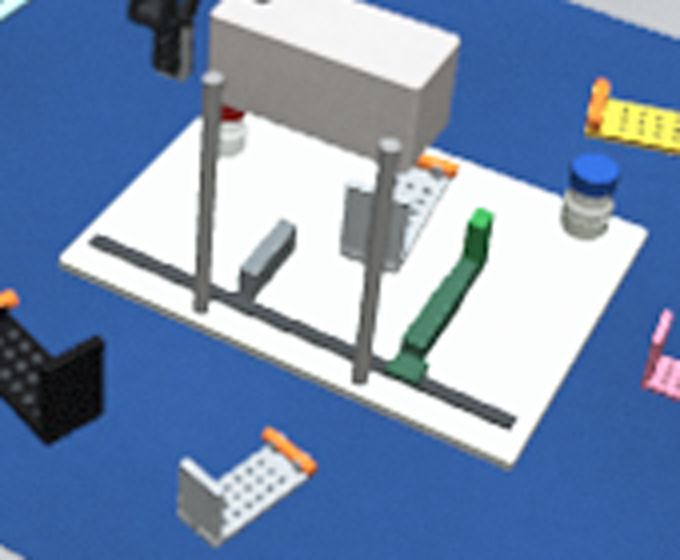

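The silver L on the plate (side crop 260,310) is clearly larger than the one off the plate (660,190), and it's the one in the bay, so it's the divider. Next I'll fit the bay and divider poses.

```bash
cat > h.py <<'E'
from rig import r
import cv2,numpy as np
from scipy.optimize import least_squares
np.set_printoptions(precision=4,suppress=True)
def proj(n,P,cal=None,o=None):
    c=cal or r.get_calibration(n)
    if n=='wrist':
        o=o or r.get_obs(); T=np.eye(4);T[:3,:3]=o['tool_rot'];T[:3,3]=o['tcp_pos'];T=T@c['mount'];R=T[:3,:3];t=T[:3,3]
    else: R=c['rotation'];t=c['xyz']
    p=(np.atleast_2d(P)-t)@R*[1,-1,-1]
    return cv2.projectPoints(p.reshape(-1,1,3),np.zeros(3),np.zeros(3),c['mtx'],c['dist'])[0].reshape(-1,2)
def Rz(a): return np.array([[np.cos(a),-np.sin(a),0],[np.sin(a),np.cos(a),0],[0,0,1]])
def fit(obs,x0,z=0):
    # obs: list (cam, local pt mm, pixel)
    f=lambda x:np.concatenate([(proj(n,Rz(x[2])@(np.array(P)/1000)+[x[0],x[1],z])-p).ravel() for n,P,p in obs])
    s=least_squares(f,x0,loss='soft_l1'); return s.x,f(s.x).reshape(-1,2)
E
cat > fit0.py <<'E'
from h import *
S=lambda u,v:np.array([u/5+190-.4,v/4.6+120-.4]); C=lambda u,v:np.array([u/4+250-.4,v/4+200-.4])
b=[('side',(-150,165,10),S(45,200)),('side',(-150,-165,10),S(200,578)),('side',(100,-165,10),S(642,452)),('side',(100,165,10),S(408,118)),
('scene',(100,-165,10),C(62,260)),('scene',(100,165,10),C(512,462)),('scene',(-150,165,10),C(647,232)),('scene',(-150,-165,10),C(203,112))]
x,e=fit(b,[.75,0,0]);print('bay',x);print(e)
d=[('side',(-106,27,16),S(155,305)),('side',(-106,-27,16),S(188,362)),('side',(0,-22,0),S(355,315)),('side',(-112,-22,0),S(183,374)),
('scene',(0,-22,65),C(345,183)),('scene',(0,-22,0),C(342,260)),('scene',(0,22,0),C(398,270)),('scene',(-106,27,16),C(455,168))]
y,e=fit(d,[x[0],x[1],x[2]],.010);print('div',y);print(e)
dd=Rz(-x[2])@np.array([y[0]-x[0],y[1]-x[1],0]);print('div in bay',dd*1000,y[2]-x[2])
j=[('side',(0,0,50),S(326,428)),('scene',(0,0,50),C(229,108))];
p=[('side',(0,0,55),S(86,165)),('scene',(0,0,55),C(594,168))]
for q in (j,p):
    y,e=fit(q,[x[0],x[1],0],.010);print(Rz(-x[2])@np.array([y[0]-x[0],y[1]-x[1],0])*1000,e.ravel())
E
python3 fit0.py
```

```text
bay [0.5681 0.0473 0.0242]
[[-0.4436  0.5375]
 [ 0.2598  0.4725]
 [ 0.7315 -0.0853]
 [ 3.2767 -1.9165]
 [-0.7697 -0.1997]
 [ 0.5133  0.085 ]
 [ 0.465  -0.6173]
 [ 8.898  -8.9079]]
div [0.5595 0.0635 0.1309]
[[-0.4074  0.278 ]
 [ 0.4131  0.3623]
 [ 0.8968  0.3122]
 [-0.6906  1.1668]
 [ 0.5118  0.3157]
 [-0.767  -0.7064]
 [ 0.5217  1.7816]
 [ 0.5542  0.8801]]
div in bay [-8.1886 16.4336  0.    ] 0.10671821012434375
[ -63.4546 -125.264     0.    ] [ 0.8304 -0.1311  0.5867 -2.406 ]
[-124.7943  125.3068    0.    ] [0.2151 0.676  0.3753 0.1227]
```

```bash
sed -i "s/,('scene',(-150,-165,10),C(203,112))//; s/,('side',(100,165,10),S(408,118))//" fit0.py; python3 fit0.py
```

```text
bay [0.5684 0.0477 0.0181]
[[-0.1496  0.1508]
 [-0.1742  0.1595]
 [ 0.5056  0.0414]
 [-0.6681 -0.381 ]
 [ 0.2437  0.3963]
 [ 0.7838 -0.1909]]
div [0.5595 0.0635 0.1309]
[[-0.4074  0.278 ]
 [ 0.4131  0.3623]
 [ 0.8968  0.3122]
 [-0.6906  1.1668]
 [ 0.5118  0.3157]
 [-0.767  -0.7064]
 [ 0.5217  1.7816]
 [ 0.5542  0.8801]]
div in bay [-8.5427 15.95    0.    ] 0.11281724056016464
[ -62.9439 -126.0823    0.    ] [ 0.8303 -0.131   0.5868 -2.4061]
[-125.81    124.1102    0.    ] [0.2152 0.6759 0.3754 0.1227]
```

Emit:
arm_command(travel=[[0,0,-6],[0,0,-2],[0,-5,0],[0,-5,0],[0,-5,0]], twist=[[0,0,0],[0,0,0],[0,0,0],[0,0,0],[0,0,0]], grip=[0,0,0,0,0])

```text
t: 0.78
tcp_pos: [0.5219, -0.0002, 0.3075]
tool_rot: [[-0.0, 1.0, -0.011], [1.0, 0.0, 0.002], [0.002, -0.011, -1.0]]
ft_force: [0.1, 0.3, -0.2]
width: 0.0854
```

Emit:
arm_command(travel=[[0,0,0],[0,0,0],[0,0,0],[0,0,0],[0,0,0]], twist=[[0,0,-0.186],[0,0,-0.186],[0,0,-0.186],[0,0,-0.186],[0,0,-0.186]], grip=[0,0,0,0,0])

```text
t: 1.4
tcp_pos: [0.516, 0.0007, 0.3036]
tool_rot: [[-0.809, 0.588, -0.017], [0.588, 0.809, 0.003], [0.015, -0.008, -1.0]]
ft_force: [-0.0, -0.3, 0.4]
width: 0.0856
```

Emit:
arm_command(travel=[[0,0,0],[0,0,0],[0,0,0],[0,0,0],[0,0,0]], twist=[[0,0,-0.186],[0,0,-0.186],[0,0,-0.186],[0,0,-0.186],[0,0,-0.1]], grip=[0,0,0,0,0])

```text
t: 2.02
tcp_pos: [0.5142, 0.001, 0.2997]
tool_rot: [[-0.974, -0.223, -0.023], [-0.224, 0.975, 0.004], [0.021, 0.009, -1.0]]
ft_force: [-0.4, 0.7, -0.5]
width: 0.0854
```

Run:
```python
from h import *
o=r.get_obs();print(o['tcp_pos'],o['tool_rot'],o['q'])
cv2.imwrite('pics/w1.png',r.get_image('wrist'))
```

```text
[0.5142 0.001  0.2997] [[-0.9745 -0.2234 -0.0228]
 [-0.2236  0.9747  0.0038]
 [ 0.0214  0.0088 -0.9997]] [-0.1952 -0.1075  1.8745 -0.0007  1.3978 -1.9913]
```

View pics/w1.png

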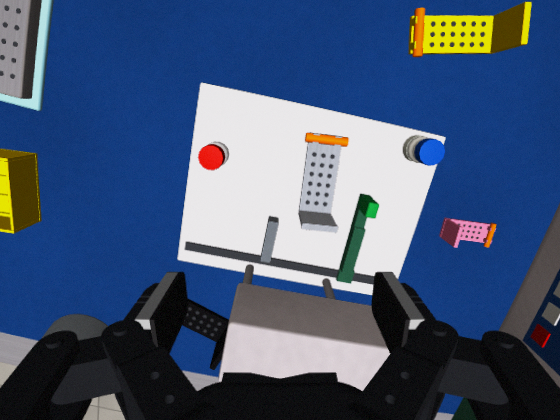

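Run:
```python
import cv2
a=cv2.imread('pics/w1.png')[120:270,270:390]; cv2.imwrite('pics/w1c.png',cv2.resize(a,None,fx=4,fy=4,interpolation=cv2.INTER_CUBIC))
a=cv2.imread('pics/w1.png')[70:300,170:450]; cv2.imwrite('pics/w1d.png',cv2.resize(a,None,fx=2.6,fy=2.6,interpolation=cv2.INTER_CUBIC))
```

```text
(no output)
```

View pics/w1c.png

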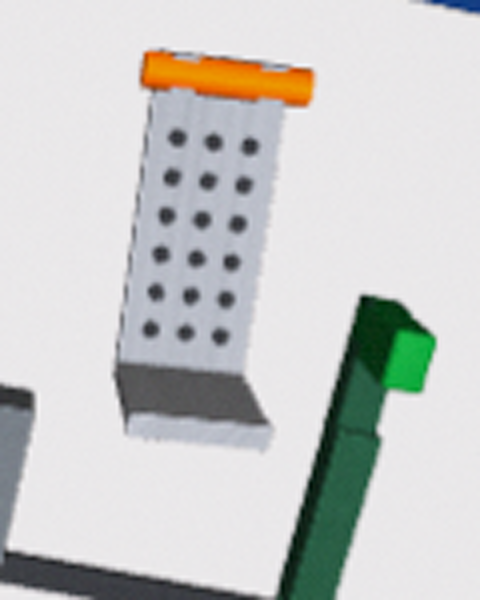

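View pics/w1d.png

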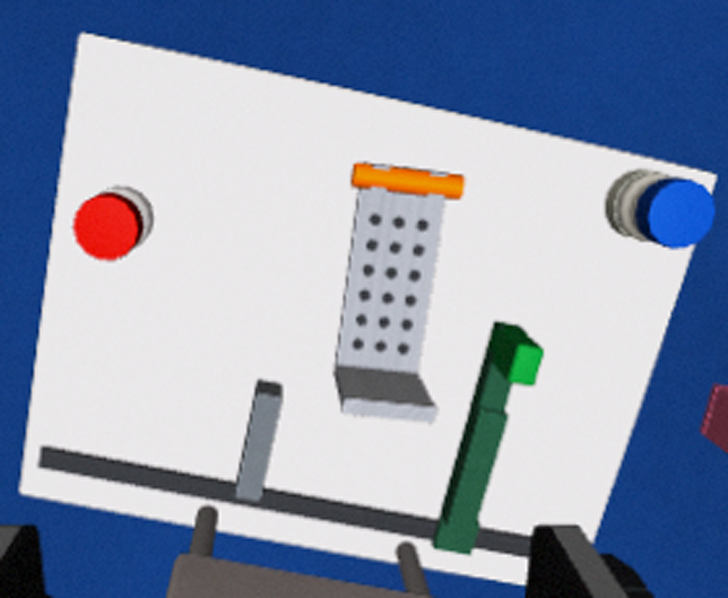

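```bash
cat > fit1.py <<'E'
from h import *
from scipy.spatial.transform import Rotation
o=dict(tcp_pos=np.array([0.5142,0.001,0.2997]),tool_rot=np.array([[-0.9745,-0.2234,-0.0228],[-0.2236,0.9747,0.0038],[0.0214,0.0088,-0.9997]]))
import h; p0=h.proj
h.proj=lambda n,P:p0(n,P,None,o)
W=lambda u,v:np.array([u/4+270-.4,v/4+120-.4]); D=lambda u,v:np.array([u/2.6+170-.3,v/2.6+70-.3])
b=[('wrist',(-150,-165,10),D(80,33)),('wrist',(-150,165,10),D(717,175)),('wrist',(100,-165,10),D(20,492)),('wrist',(-42+10,80+14,59.5),W(434,340)),('wrist',(-42+10,80,59.5),W(397,333))]
x,e=fit(b,[.5684,.0477,.018]);print('bay',x);print(e)
d=[('wrist',(-106,-27,16),W(146,70)),('wrist',(-106,27,16),W(311,87)),('wrist',(0,-22,65),W(128,438)),('wrist',(0,22,65),W(268,449)),('wrist',(-8,-22,8),W(117,368)),('wrist',(-8,22,8),W(245,378))]
y,e=fit(d,[.5595,.0635,.13],.01);print('div',y);print(e)
dd=Rz(-x[2])@np.array([y[0]-x[0],y[1]-x[1],0]);print('div in bay',dd*1000,y[2]-x[2])
print('handle',Rz(y[2])@[-.106,0,.016]+[y[0],y[1],.01])
E
python3 fit1.py
```

```text
bay [0.566  0.0462 0.0246]
[[-2.1776 -1.9789]
 [-0.2144 -2.1818]
 [-1.7733  0.2192]
 [ 3.4334 14.2248]
 [ 2.0828 13.8744]]
div [0.5598 0.0637 0.1143]
[[-0.5571 -0.0036]
 [ 0.155   0.7338]
 [-0.2395  0.1175]
 [ 0.5707  1.0658]
 [ 0.2136 -1.8685]
 [-0.143  -0.9978]]
div in bay [-5.7746 17.6054  0.    ] 0.08966633896445107
handle [0.4545 0.0516 0.026 ]
```

```bash
sed -i 's/-42+10/-42-10/g' fit1.py; python3 fit1.py
```

```text
bay [0.5677 0.0461 0.0198]
[[-1.8139 -1.1962]
 [-0.4008 -0.2705]
 [-2.2558  0.6498]
 [ 7.6353  0.7812]
 [ 6.1891  0.3072]]
div [0.5598 0.0637 0.1143]
[[-0.5571 -0.0036]
 [ 0.155   0.7338]
 [-0.2395  0.1175]
 [ 0.5707  1.0658]
 [ 0.2136 -1.8685]
 [-0.143  -0.9978]]
div in bay [-7.4969 17.7135  0.    ] 0.09451272634589782
handle [0.4545 0.0516 0.026 ]
```

Emit:
arm_command(travel=[[0,0,0],[2.7,2.8,1],[2.6,2.8,3]], twist=[[0,-0.023,0.105],[0,0,0],[0,0,0]], grip=[0,0,0])

```text
t: 2.45
tcp_pos: [0.4557, 0.0504, 0.2602]
tool_rot: [[-0.994, -0.111, 0.003], [-0.11, 0.994, 0.008], [-0.004, 0.007, -1.0]]
ft_force: [-0.3, 0.1, -0.4]
width: 0.0855
```

Emit:
arm_command(travel=[[0,0,5],[0,0,5],[0,0,3],[0,0,0]], twist=[[0,0,0],[0,0,0],[0,0,0],[0,0,0]], grip=[0,0,0,0])

```text
t: 2.95
tcp_pos: [0.4518, 0.0536, 0.1241]
tool_rot: [[-0.994, -0.107, -0.0], [-0.107, 0.994, 0.008], [-0.001, 0.008, -1.0]]
ft_force: [0.2, 0.6, -0.0]
width: 0.0856
```

Run:
```python
from h import *
o=r.get_obs();print(o['tcp_pos'],o['tool_rot'],o['q'])
cv2.imwrite('pics/w2.png',r.get_image('wrist'))
R=o['tool_rot'];d=np.array([.4545,.051,.03])-o['tcp_pos'];print(R.T@d*100, np.arctan2(-R[0,1],R[1,1]))
```

```text
[0.4518 0.0536 0.1241] [[-0.9942 -0.1074 -0.0003]
 [-0.1074  0.9942  0.0084]
 [-0.0006  0.0083 -1.    ]] [-0.1102 -0.0892  2.1921  0.0096  1.04   -1.7935]
[-0.2382 -0.3657  9.4038] 0.10761743156762785
```

View pics/w2.png

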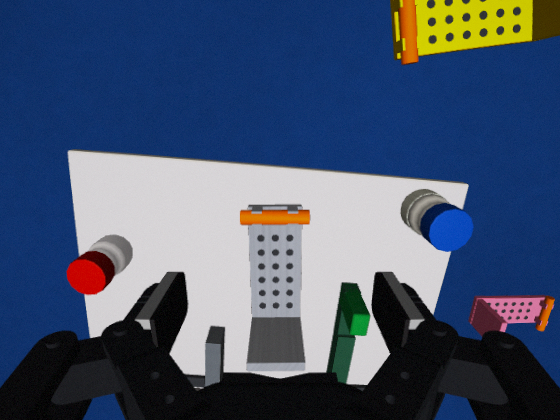

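```bash
cat >> h.py <<'E'
def unproj(n,uv,z,o=None):
    f=lambda x:(proj(n,[x[0],x[1],z],None,o)-uv).ravel()
    return least_squares(f,[.55,.05]).x
E
python3 - <<'E'
from h import *
o=r.get_obs();R=o['tool_rot']
for z in (.026,):
  a=unproj('wrist',[241,217],z);b=unproj('wrist',[310,217],z);c=(a+b)/2;print(a,b,c,np.linalg.norm(a-b),np.arctan2(-(b-a)[0],(b-a)[1]))
d=np.array([*c,.03])-o['tcp_pos'];print(R.T@d*100)
E
```

```text
[0.4597 0.0248] [0.4539 0.079 ] [0.4568 0.0519] 0.054539039213867296 0.1066985184015357
[-0.3273 -0.2645  9.5665]
```

Emit:
arm_command(travel=[[-0.3,-0.25,4],[0,0,3],[0,0,0]], twist=[[0,0,0],[0,0,0],[0,0,0]], grip=[0,0,0])

```text
t: 3.38
tcp_pos: [0.4627, 0.0511, 0.061]
tool_rot: [[-0.994, -0.106, 0.016], [-0.106, 0.994, 0.007], [-0.016, 0.005, -1.0]]
ft_force: [-0.1, 0.7, -0.4]
width: 0.0851
```

```bash
cat > st.py <<'E'
from h import *
o=r.get_obs();print(o['t'],o['tcp_pos'],o['q'],o['ft_force'],o['ft_torque'],o['width']);print(o['tool_rot'])
E
python3 st.py
```

```text
3.375 [0.4627 0.0511 0.061 ] [-0.1131  0.0344  2.209   0.0107  0.8832 -1.7966] [-0.1314  0.6895 -0.3545] [-0.0229  0.0028 -0.0459] 0.08514310901668377
[[-0.9943 -0.1058  0.0158]
 [-0.1057  0.9944  0.0065]
 [-0.0164  0.0048 -0.9999]]
```

Emit:
arm_command(travel=[[0.5,0,1],[0.2,0,1],[0,0,0]], twist=[[0,0.016,0],[0,0,0],[0,0,0]], grip=[0,0,0])

```text
t: 3.75
tcp_pos: [0.4591, 0.05, 0.0444]
tool_rot: [[-0.994, -0.105, 0.007], [-0.105, 0.994, 0.004], [-0.008, 0.003, -1.0]]
ft_force: [0.5, 0.6, -0.2]
width: 0.0854
```

```bash
python3 st.py
```

```text
3.75 [0.4591 0.05   0.0444] [-0.1143  0.0631  2.2174  0.006   0.8543 -1.7946] [ 0.5121  0.6193 -0.1539] [0.0345 0.0381 0.0785] 0.0853615532221635
[[-0.9944 -0.1053  0.0072]
 [-0.1053  0.9944  0.0038]
 [-0.0075  0.003  -1.    ]]
```

Emit:
arm_command(travel=[[0.35,0.12,1],[0.1,0,1],[0,0,0.9],[0,0,0]], twist=[[0,0,0],[0,0,0],[0,0,0],[0,0,0]], grip=[0,0,0,0])

```text
t: 4.25
tcp_pos: [0.4546, 0.0509, 0.0138]
tool_rot: [[-0.994, -0.105, 0.008], [-0.105, 0.994, 0.004], [-0.008, 0.003, -1.0]]
ft_force: [-0.3, 0.6, 0.3]
width: 0.0856
```

```bash
python3 st.py
python3 - <<'E'
from h import *
a=r.get_image('side')[150:230,190:310];b=r.get_image('wrist')
cv2.imwrite('pics/s3.png',cv2.resize(a,None,fx=6,fy=6,interpolation=cv2.INTER_CUBIC));cv2.imwrite('pics/w3.png',b)
E
```

```text
4.25 [0.4546 0.0509 0.0138] [-0.1135  0.1164  2.2341  0.0064  0.7836 -1.7943] [-0.3026  0.6261  0.3179] [-0.04   -0.014  -0.0637] 0.08558267948356583
[[-0.9944 -0.1054  0.0079]
 [-0.1053  0.9944  0.0037]
 [-0.0082  0.0028 -1.    ]]
```

View pics/s3.png

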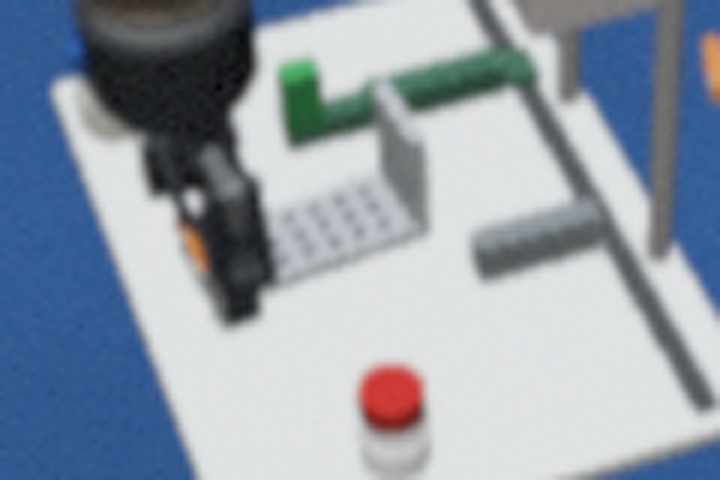

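View pics/w3.png

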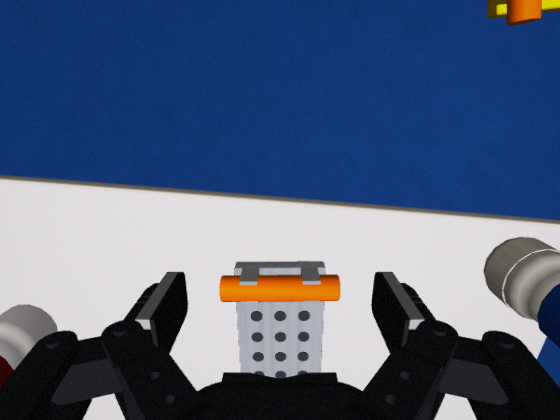

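Run:
```python
from h import *
a=unproj('wrist',[280,289],.026);o=r.get_obs();print(a,o['tool_rot'].T@(np.array([*a,.026])-o['tcp_pos'])*1000, proj('wrist',o['tcp_pos']+o['tool_rot']@[0,0,-.012]))
```

```text
[0.4561 0.0516] [ -0.8677   0.6712 -11.2964] [[278.5492 288.1621]]
```

Emit:
arm_command(travel=[[0,0,0],[0,0,0],[0,0,0],[0,0,0],[0,0,0]], twist=[[0,0,0],[0,0,0],[0,0,0],[0,0,0],[0,0,0]], grip=[1,1,1,1,1])

```text
t: 4.97
tcp_pos: [0.4562, 0.0508, 0.0158]
tool_rot: [[-0.994, -0.106, 0.011], [-0.106, 0.994, 0.003], [-0.012, 0.002, -1.0]]
ft_force: [-0.7, -0.0, 0.6]
width: 0.052
```

```bash
python3 st.py
python3 - <<'E'
from h import *
b=r.get_image('wrist')
cv2.imwrite('pics/w4.png',b)
E
```

```text
4.975 [0.4562 0.0508 0.0158] [-0.1133  0.1137  2.2322  0.0066  0.7849 -1.7945] [-0.6626 -0.0491  0.5573] [0.0647 0.0111 0.0166] 0.05197478824781221
[[-0.9944 -0.1055  0.0112]
 [-0.1055  0.9944  0.0034]
 [-0.0115  0.0022 -0.9999]]
```

View pics/w4.png

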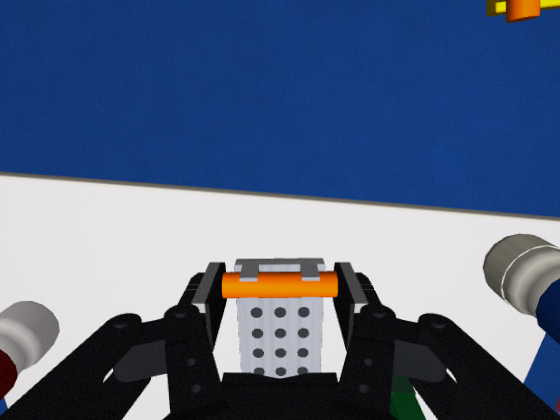

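```bash
cat > plan.py <<'E'
import sys
from h import *
from scipy.spatial.transform import Rotation as Ro
rho=.1072; ph0=np.arctan2(16,106)
C=np.array([.5615,.0625,.010]); yaw=.106; HT=np.array([0,0,-.0102])
dx=np.array([np.cos(yaw),np.sin(yaw),0]);dy=np.array([-np.sin(yaw),np.cos(yaw),0]);ez=np.array([0,0,1.])
def hand(th): p=ph0+th; return C+rho*(-np.cos(p)*dx+np.sin(p)*ez)
def rot(lean,yw=None):
    yw=yaw if yw is None else yw
    a=np.array([np.cos(yw),np.sin(yw),0]);b=np.array([-np.sin(yw),np.cos(yw),0])
    z=np.sin(lean)*a-np.cos(lean)*ez; return np.column_stack([np.cross(b,z),b,z])
def state():
    o=r.get_obs();R=o['tool_rot'];p=o['tcp_pos'];h=p+R@HT;v=h-C
    th=np.arctan2(v[2],-v@dx)-ph0; lean=np.arctan2(R[:,2]@dx,-R[2,2])
    print('t %.2f th %.3f rad %.2fmm lat %.2fmm lean %.3f yaw %.3f'%(o['t'],th,np.hypot(v[2],v@dx)*1000,v@dy*1000,lean,np.arctan2(-R[0,1],R[1,1])),'F',o['ft_force'],'w %.4f'%o['width'],'q',o['q'])
    return th,lean,p,R
if __name__=='__main__':
    th,lean,p,R=state(); n=int(sys.argv[1]); dth=float(sys.argv[2]); dl=float(sys.argv[3]); press=float(sys.argv[4])/1000
    for i in range(n):
        th+=dth; lean+=dl; ph=ph0+th
        R2=rot(lean); h=hand(th); p2=h-R2@HT
        inw=np.array(press*(np.cos(ph)*dx-np.sin(ph)*ez))
        print(np.round(R.T@(p2+inw-p)*100,2),np.round(Ro.from_matrix(R.T@R2).as_rotvec(),3))
        p,R=p2,R2
E
python3 plan.py 4 .1 .04 0.5
```

```text
t 5.03 th -0.000 rad 107.30mm lat -0.50mm lean 0.011 yaw 0.106 F [0.0657 0.6243 0.8417] w 0.0518 q [-0.1133  0.1138  2.2322  0.0066  0.785  -1.7945]
[-0.32  0.05 -1.03] [ 0.002 -0.04  -0.   ]
[-0.46 -0.   -0.99] [ 0.   -0.04 -0.  ]
[-0.59  0.   -0.92] [-0.   -0.04 -0.  ]
[-0.71  0.   -0.83] [-0.   -0.04  0.  ]
```

Emit:
arm_command(travel=[[-0.2,0,-0.6],[-0.3,0,-0.9],[-0.45,0,-0.95]], twist=[[0,-0.03,0],[0,-0.04,0],[0,-0.04,0]], grip=[1,1,1])

```text
t: 5.4
tcp_pos: [0.4641, 0.0518, 0.0412]
tool_rot: [[-0.987, -0.106, 0.125], [-0.104, 0.994, 0.016], [-0.126, 0.003, -0.992]]
ft_force: [0.8, 0.1, -2.0]
width: 0.0519
```

```bash
python3 plan.py 4 .1 .04 0.5
```

```text
t 5.40 th 0.245 rad 107.52mm lat -0.39mm lean 0.126 yaw 0.106 F [ 0.7918  0.1332 -1.9641] w 0.0519 q [-0.1238  0.0193  2.2757  0.0471  0.7246 -1.8335]
[-0.69  0.04 -0.86] [ 0.003 -0.04  -0.001]
[-0.78  0.   -0.78] [-0.   -0.04  0.  ]
[-0.88 -0.   -0.67] [ 0.   -0.04  0.  ]
[-0.96  0.   -0.54] [-0.   -0.04 -0.  ]
```

Emit:
arm_command(travel=[[-0.7,0,-0.85],[-0.8,0,-0.77],[-0.88,0,-0.66],[0,0,0.05]], twist=[[0.003,-0.04,0],[0,-0.04,0],[0,-0.04,0],[0,0,0]], grip=[1,1,1,1])

```text
t: 5.9
tcp_pos: [0.4848, 0.0541, 0.0707]
tool_rot: [[-0.962, -0.105, 0.252], [-0.102, 0.994, 0.026], [-0.253, -0.001, -0.967]]
ft_force: [-1.2, 0.2, 0.4]
width: 0.0517
```

```bash
python3 plan.py 4 .1 .04 0.5
python3 - <<'E'
from h import *
a=r.get_image('side')[140:230,190:310];b=r.get_image('wrist')
cv2.imwrite('pics/s5.png',cv2.resize(a,None,fx=6,fy=6,interpolation=cv2.INTER_CUBIC));cv2.imwrite('pics/w5.png',b)
E
```

```text
t 5.90 th 0.575 rad 106.50mm lat -0.20mm lean 0.256 yaw 0.106 F [-1.2224  0.2039  0.354 ] w 0.0517 q [-0.1275 -0.0548  2.2935  0.0952  0.6553 -1.8723]
[-0.94  0.02 -0.57] [-0.001 -0.04  -0.   ]
[-1.04  0.   -0.37] [-0.   -0.04 -0.  ]
[-1.09  0.   -0.23] [ 0.   -0.04 -0.  ]
[-1.11 -0.   -0.08] [-0.   -0.04  0.  ]
```

View pics/s5.png

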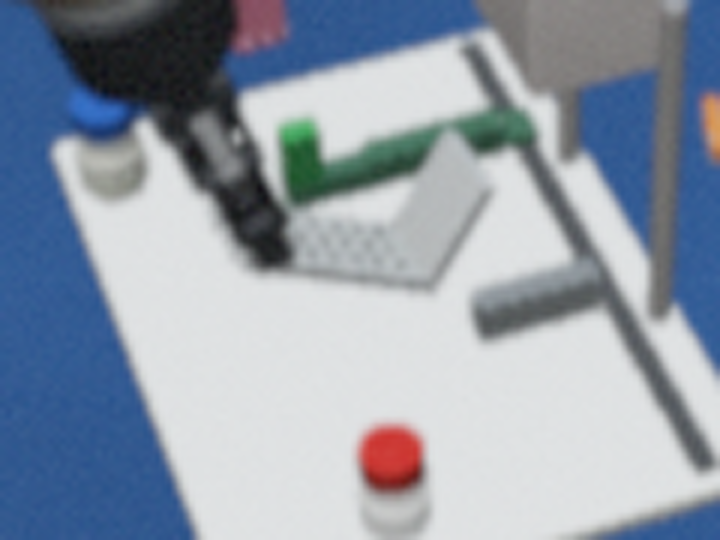

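View pics/w5.png

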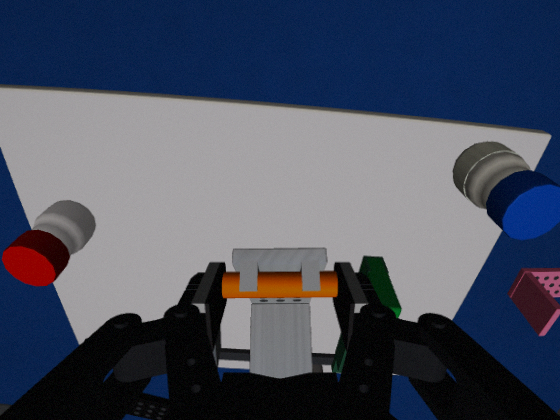

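Emit:
arm_command(travel=[[-0.95,0,-0.55],[-1.04,0,-0.37],[-1.09,0,-0.22],[0,0,0.05]], twist=[[0,-0.04,0],[0,-0.04,0],[0,-0.04,0],[0,0,0]], grip=[1,1,1,1])

```text
t: 6.5
tcp_pos: [0.5129, 0.0571, 0.0914]
tool_rot: [[-0.922, -0.105, 0.371], [-0.098, 0.994, 0.039], [-0.374, -0.0, -0.928]]
ft_force: [-4.0, 0.0, 6.2]
width: 0.0519
```

```bash
python3 plan.py 4 .1 .05 0.5
python3 - <<'E'
from h import *
a=r.get_image('side')[140:230,190:310]
cv2.imwrite('pics/s6.png',cv2.resize(a,None,fx=6,fy=6,interpolation=cv2.INTER_CUBIC))
E
```

```text
t 6.50 th 0.895 rad 105.03mm lat -0.22mm lean 0.383 yaw 0.105 F [-4.0297  0.0446  6.1704] w 0.0519 q [-0.1287 -0.0802  2.2928  0.163   0.5616 -1.9269]
[-1.09  0.02 -0.27] [-0.   -0.05 -0.  ]
[-1.12 -0.    0.11] [-0.   -0.05 -0.  ]
[-1.09 -0.    0.27] [ 0.   -0.05 -0.  ]
[-1.04  0.    0.42] [ 0.   -0.05  0.  ]
```

View pics/s6.png

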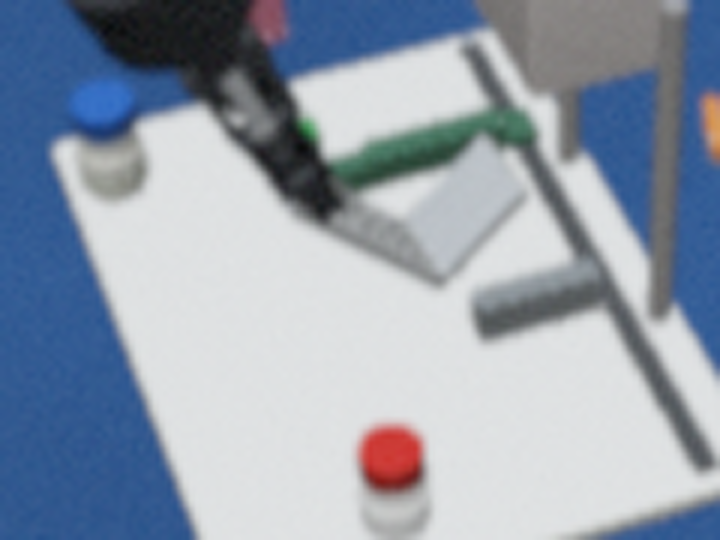

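```bash
sed -i 's/C=np.array(\[.5615,.0625,.010\])/C=np.array([.5648,.0628,.010])/' plan.py; python3 plan.py 4 .1 .06 0
```

```text
t 6.55 th 0.867 rad 106.74mm lat -0.15mm lean 0.382 yaw 0.106 F [-4.4338  0.3031  6.4757] w 0.0516 q [-0.1286 -0.0802  2.2929  0.1626  0.5622 -1.9267]
[-1.12  0.02 -0.18] [-0.   -0.06 -0.  ]
[-1.13 -0.    0.04] [ 0.   -0.06  0.  ]
[-1.11  0.    0.21] [-0.   -0.06 -0.  ]
[-1.06 -0.    0.37] [-0.   -0.06  0.  ]
```

Emit:
arm_command(travel=[[-1.1,0,-0.22],[-1.13,0,0.02],[0,0,0]], twist=[[0,-0.06,0],[0,-0.06,0],[0,0,0]], grip=[1,1,1])

```text
t: 6.92
tcp_pos: [0.5336, 0.059, 0.1025]
tool_rot: [[-0.869, -0.104, 0.484], [-0.092, 0.995, 0.05], [-0.486, -0.001, -0.874]]
ft_force: [-1.4, 0.4, 0.2]
width: 0.0516
```

```bash
python3 plan.py 4 .1 .05 0
python3 - <<'E'
from h import *
a=r.get_image('side')[140:230,190:310]
cv2.imwrite('pics/s7.png',cv2.resize(a,None,fx=6,fy=6,interpolation=cv2.INTER_CUBIC))
E
```

```text
t 6.92 th 1.077 rad 107.74mm lat -0.48mm lean 0.508 yaw 0.105 F [-1.3558  0.4187  0.1852] w 0.0516 q [-0.1329 -0.0939  2.3105  0.2677  0.4432 -2.0226]
[-1.09  0.05  0.28] [-0.002 -0.05  -0.001]
[-1.05  0.    0.38] [ 0.   -0.05 -0.  ]
[-0.98 -0.    0.53] [-0.   -0.05 -0.  ]
[-0.9  -0.    0.66] [ 0.   -0.05 -0.  ]
```

View pics/s7.png

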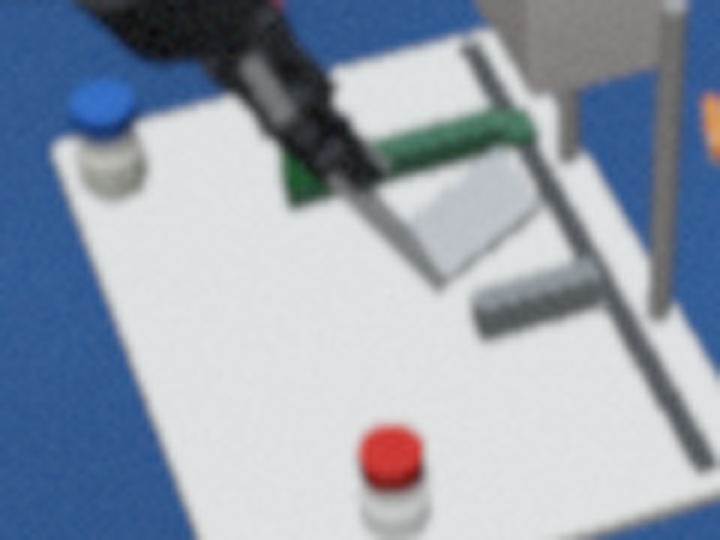

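```bash
python3 plan.py 4 .09 .02 0.4
```

```text
t 6.97 th 1.077 rad 107.76mm lat -0.47mm lean 0.507 yaw 0.105 F [0.3722 0.3066 0.2261] w 0.0518 q [-0.1329 -0.0939  2.3103  0.2673  0.4438 -2.0224]
[-0.95  0.05  0.29] [-0.002 -0.02  -0.001]
[-0.92 -0.    0.34] [-0.   -0.02  0.  ]
[-0.88  0.    0.44] [-0.   -0.02  0.  ]
[-0.83 -0.    0.53] [-0.   -0.02  0.  ]
```

Emit:
arm_command(travel=[[-0.95,0.02,0.27],[-0.92,0,0.33],[0,0,0]], twist=[[0,-0.02,0],[0,-0.02,0],[0,0,0]], grip=[1,1,1])

```text
t: 7.35
tcp_pos: [0.5553, 0.0612, 0.1079]
tool_rot: [[-0.847, -0.104, 0.521], [-0.089, 0.995, 0.053], [-0.524, -0.002, -0.852]]
ft_force: [-0.2, 0.4, 1.4]
width: 0.0517
```

```bash
python3 plan.py 4 .07 .02 0.4
python3 - <<'E'
from h import *
a=r.get_image('side')[130:220,190:310]
cv2.imwrite('pics/s8.png',cv2.resize(a,None,fx=6,fy=6,interpolation=cv2.INTER_CUBIC))
E
```

```text
t 7.35 th 1.281 rad 107.67mm lat -0.60mm lean 0.552 yaw 0.104 F [-0.1739  0.4064  1.4098] w 0.0517 q [-0.1258 -0.0632  2.2824  0.3088  0.3994 -2.0543]
[-0.66  0.06  0.4 ] [-0.002 -0.02  -0.001]
[-0.64 -0.    0.42] [ 0.   -0.02 -0.  ]
[-0.6   0.    0.47] [-0.   -0.02  0.  ]
[-0.56  0.    0.52] [ 0.   -0.02  0.  ]
```

View pics/s8.png

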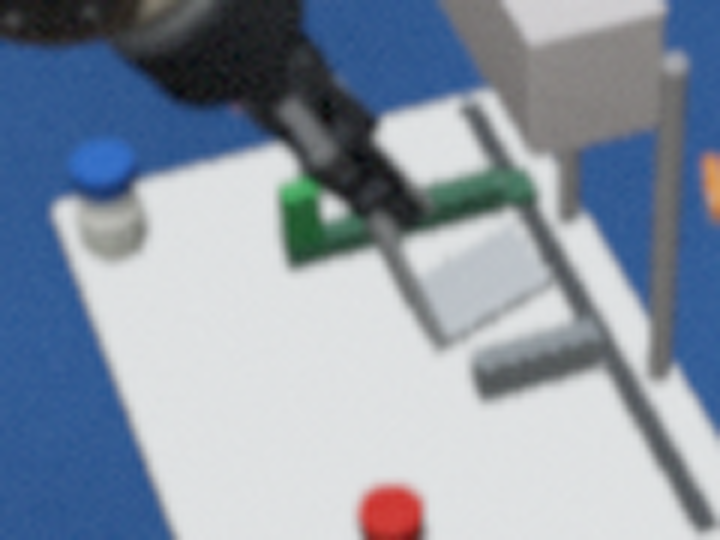

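Emit:
arm_command(travel=[[-0.66,0,0.39],[-0.64,0,0.41],[0,0,0]], twist=[[0,-0.02,0],[0,-0.02,0],[0,0,0]], grip=[1,1,1])

```text
t: 7.78
tcp_pos: [0.5723, 0.0627, 0.1092]
tool_rot: [[-0.823, -0.103, 0.559], [-0.086, 0.995, 0.057], [-0.562, -0.002, -0.827]]
ft_force: [0.8, 1.0, 1.3]
width: 0.0517
```

```bash
python3 plan.py 4 .04 .01 0.3
python3 - <<'E'
from h import *
a=r.get_image('side')[130:220,190:310];b=r.get_image('scene')[200:300,280:390]
cv2.imwrite('pics/s9.png',cv2.resize(a,None,fx=6,fy=6,interpolation=cv2.INTER_CUBIC))
cv2.imwrite('pics/c9.png',cv2.resize(b,None,fx=6,fy=6,interpolation=cv2.INTER_CUBIC))
E
```

```text
t 7.78 th 1.437 rad 107.61mm lat -0.82mm lean 0.597 yaw 0.103 F [0.7985 0.9604 1.2783] w 0.0517 q [-0.1219 -0.0351  2.2667  0.3735  0.3471 -2.1119]
[-0.31  0.09  0.31] [-0.003 -0.01  -0.002]
[-0.32 -0.    0.29] [-0.   -0.01 -0.  ]
[-0.31 -0.    0.31] [-0.   -0.01  0.  ]
[-0.29  0.    0.32] [ 0.   -0.01 -0.  ]
```

View pics/s9.png

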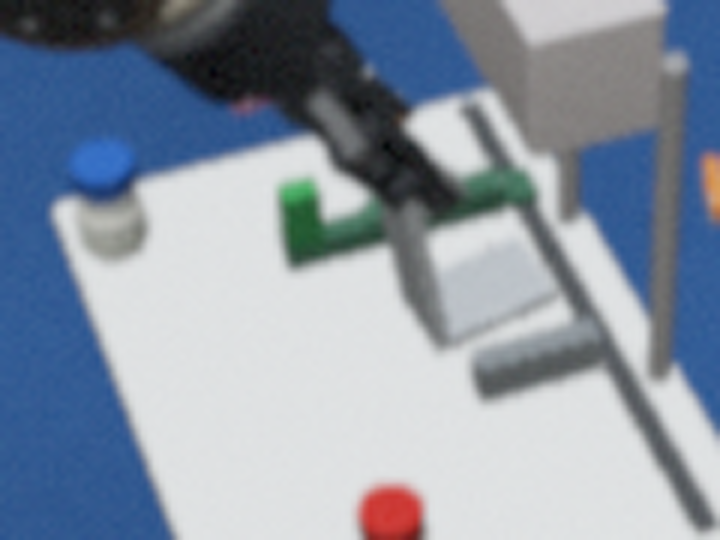

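View pics/c9.png

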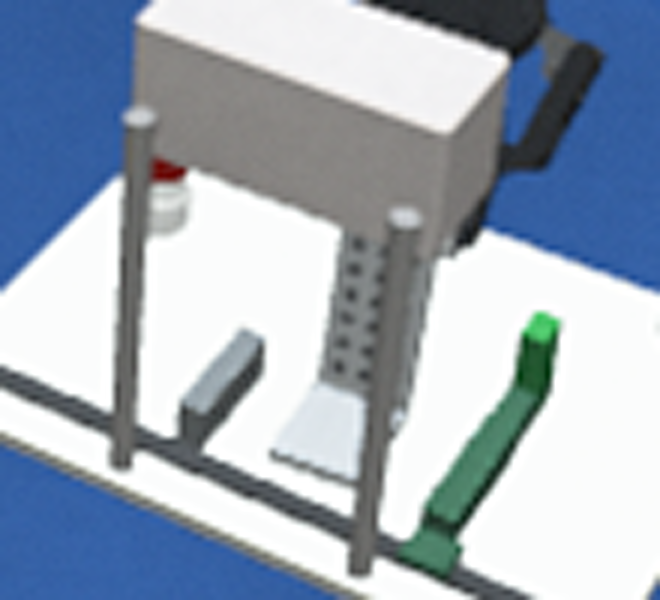

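Emit:
arm_command(travel=[[-0.32,0,0.31],[-0.32,0,0.3],[0,0,0]], twist=[[0,-0.01,0],[0,0,0],[0,0,0]], grip=[1,1,1])

```text
t: 8.25
tcp_pos: [0.5819, 0.0637, 0.1086]
tool_rot: [[-0.816, -0.103, 0.569], [-0.085, 0.995, 0.057], [-0.572, -0.002, -0.82]]
ft_force: [1.0, 0.2, 2.2]
width: 0.0518
```

```bash
python3 plan.py 4 .025 .0 0.3
```

```text
t 8.25 th 1.526 rad 107.55mm lat -0.89mm lean 0.609 yaw 0.103 F [1.0006 0.2276 2.2091] w 0.0518 q [-0.1181 -0.0137  2.2511  0.3925  0.33   -2.1272]
[-0.16  0.09  0.23] [-0.003  0.    -0.002]
[-0.18  0.    0.2 ] [0. 0. 0.]
[-0.17 -0.    0.21] [0. 0. 0.]
[-0.16  0.    0.21] [0. 0. 0.]
```

Emit:
arm_command(travel=[[-0.17,0,0.21],[-0.17,0,0.2],[0,0,0]], twist=[[0,0,0],[0,0,0],[0,0,0]], grip=[1,1,1])

```text
t: 8.62
tcp_pos: [0.588, 0.0641, 0.1085]
tool_rot: [[-0.815, -0.103, 0.571], [-0.086, 0.995, 0.057], [-0.573, -0.003, -0.819]]
ft_force: [1.0, -0.3, -0.0]
width: 0.0517
```

```bash
python3 plan.py 2 .02 .0 0.3
python3 - <<'E'
from h import *
a=r.get_image('side')[130:220,190:310];b=r.get_image('scene')[200:300,280:390]
cv2.imwrite('pics/s10.png',cv2.resize(a,None,fx=6,fy=6,interpolation=cv2.INTER_CUBIC))
cv2.imwrite('pics/w10.png',r.get_image('wrist'))
E
```

```text
t 8.62 th 1.582 rad 108.22mm lat -1.13mm lean 0.611 yaw 0.104 F [ 0.9609 -0.288  -0.0456] w 0.0517 q [-0.1155  0.0004  2.238   0.3915  0.3266 -2.1254]
[-0.06  0.12  0.24] [-0.004  0.    -0.   ]
[-0.13  0.    0.17] [0. 0. 0.]
```

View pics/s10.png

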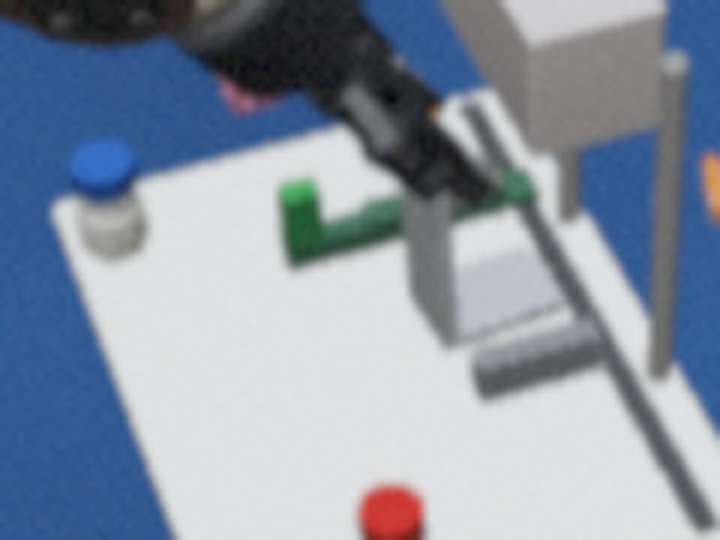

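View pics/w10.png

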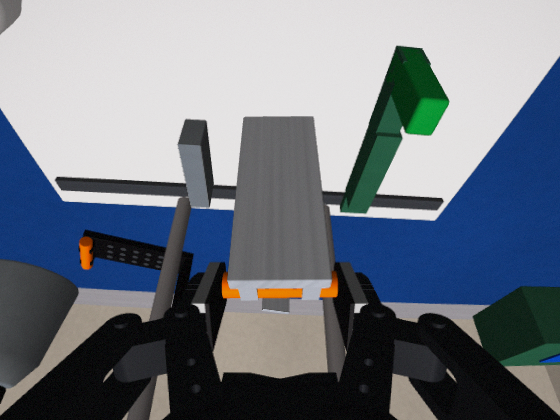

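Emit:
arm_command(travel=[[0.05,0,0.07],[0.05,0,0.07],[0,0,0]], twist=[[0,0,0],[0,0,0],[0,0,0]], grip=[1,1,1])

```text
t: 9.15
tcp_pos: [0.5891, 0.0639, 0.1084]
tool_rot: [[-0.813, -0.102, 0.574], [-0.085, 0.995, 0.057], [-0.576, -0.003, -0.817]]
ft_force: [-2.3, 0.7, 2.1]
width: 0.0518
```

```bash
python3 plan.py 1 .02 .0 0.3; python3 st.py
python3 - <<'E'
from h import *
b=r.get_image('scene')[200:300,280:390]
cv2.imwrite('pics/c11.png',cv2.resize(b,None,fx=6,fy=6,interpolation=cv2.INTER_CUBIC))
E
```

```text
t 9.15 th 1.592 rad 108.27mm lat -1.48mm lean 0.614 yaw 0.102 F [-2.2565  0.6981  2.0576] w 0.0518 q [-0.1157  0.0024  2.2374  0.3975  0.3218 -2.1303]
[-0.05  0.15  0.25] [-0.004  0.    -0.002]
9.15 [0.5891 0.0639 0.1084] [-0.1157  0.0024  2.2374  0.3975  0.3218 -2.1303] [-2.2565  0.6981  2.0576] [0.1321 0.3174 0.0864] 0.05179486571002023
[[-0.8127 -0.102   0.5737]
 [-0.0849  0.9948  0.0566]
 [-0.5765 -0.0027 -0.8171]]
```

View pics/c11.png

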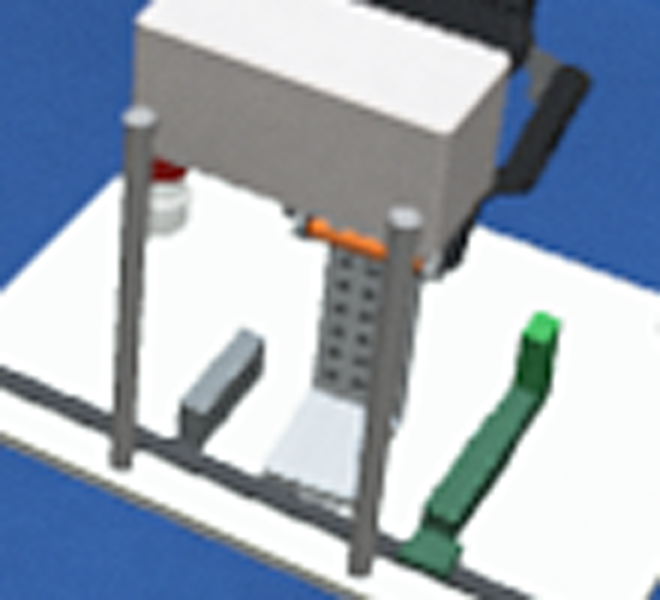

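Emit:
arm_command(travel=[[0.02,0,-0.05],[0,0,0],[0,0,0]], twist=[[0,0,0],[0,0,0],[0,0,0]], grip=[1,1,0.35])

```text
t: 9.57
tcp_pos: [0.5881, 0.0637, 0.1076]
tool_rot: [[-0.813, -0.102, 0.573], [-0.085, 0.995, 0.056], [-0.575, -0.003, -0.818]]
ft_force: [-0.2, -1.1, -0.8]
width: 0.0554
```

```bash
python3 plan.py 1 .02 .0 0.3
```

```text
t 9.57 th 1.583 rad 107.36mm lat -1.52mm lean 0.613 yaw 0.102 F [-0.21   -1.1458 -0.7631] w 0.0554 q [-0.116   0.0016  2.2395  0.3968  0.3216 -2.1302]
[-0.12  0.16  0.18] [-0.005  0.    -0.001]
```

Emit:
arm_command(travel=[[0,0,0],[0,0,0],[0,0,0],[0,0,0]], twist=[[0,0,0],[0,0,0],[0,0,0],[0,0,0]], grip=[0.2,0,0,0])

```text
t: 10.07
tcp_pos: [0.5869, 0.0638, 0.106]
tool_rot: [[-0.815, -0.103, 0.57], [-0.086, 0.995, 0.057], [-0.573, -0.003, -0.82]]
ft_force: [0.4, -0.6, -0.1]
width: 0.085
```

```bash
python3 plan.py 1 .02 .0 0.3;python3 - <<'E'
from h import *
a=r.get_image('side')[130:220,190:310]
cv2.imwrite('pics/s12.png',cv2.resize(a,None,fx=6,fy=6,interpolation=cv2.INTER_CUBIC))
cv2.imwrite('pics/w12.png',r.get_image('wrist'))
E
```

```text
t 10.07 th 1.576 rad 105.62mm lat -1.32mm lean 0.610 yaw 0.103 F [ 0.4397 -0.5728 -0.1364] w 0.0850 q [-0.1161  0.0028  2.241   0.3962  0.3222 -2.1304]
[-0.24  0.14  0.06] [-0.004  0.    -0.001]
```

View pics/s12.png

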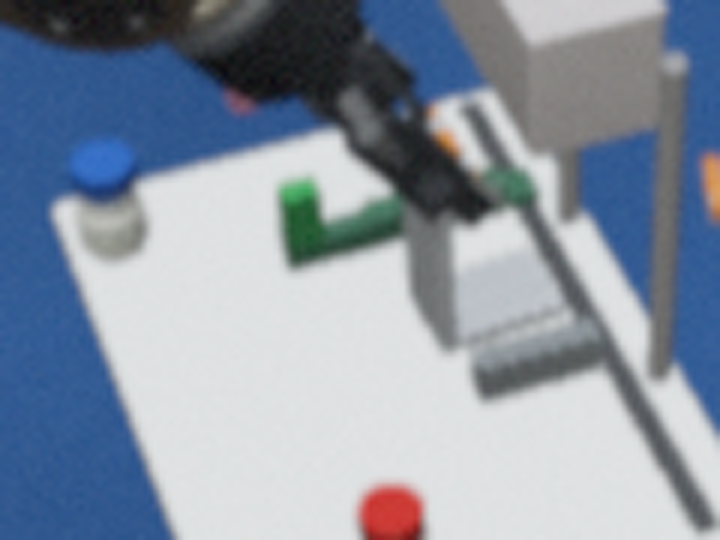

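View pics/w12.png

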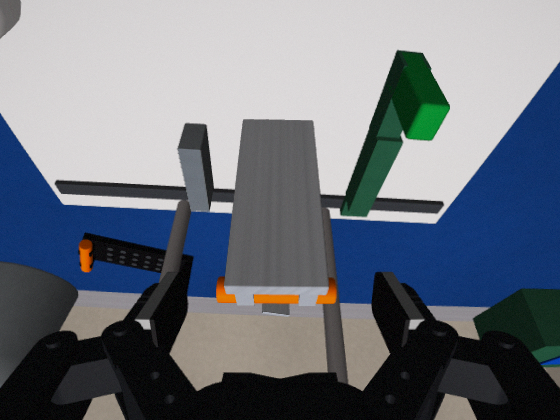

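Emit:
arm_command(travel=[[0,0,-0.8],[0,0,-1.5],[0,0,-2.5],[0,0,-3],[0,0,0]], twist=[[0,0,0],[0,0,0],[0,0,0],[0,0,0],[0,0.05,0]], grip=[0,0,0,0,0.5])

```text
t: 10.8
tcp_pos: [0.5397, 0.0592, 0.1727]
tool_rot: [[-0.844, -0.102, 0.527], [-0.088, 0.995, 0.051], [-0.53, -0.003, -0.848]]
ft_force: [0.3, 0.1, -0.4]
width: 0.0696
```

```bash
python3 st.py;python3 - <<'E'
from h import *
a=r.get_image('side')[110:220,190:310];b=r.get_image('scene')[200:300,280:390]
cv2.imwrite('pics/s13.png',cv2.resize(a,None,fx=5,fy=5,interpolation=cv2.INTER_CUBIC))
cv2.imwrite('pics/w13.png',r.get_image('wrist'))
E
```

```text
10.8 [0.5397 0.0592 0.1727] [-0.1351 -0.2199  2.2823  0.2373  0.5456 -1.9787] [ 0.2769  0.0614 -0.365 ] [ 0.0209  0.3102 -0.0072] 0.06959904509319417
[[-0.8436 -0.1021  0.5271]
 [-0.0883  0.9948  0.0515]
 [-0.5296 -0.0031 -0.8482]]
```

View pics/s13.png

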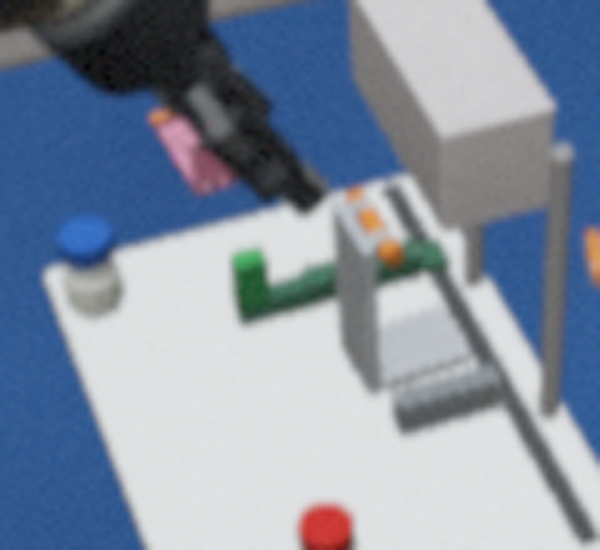

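View pics/w13.png

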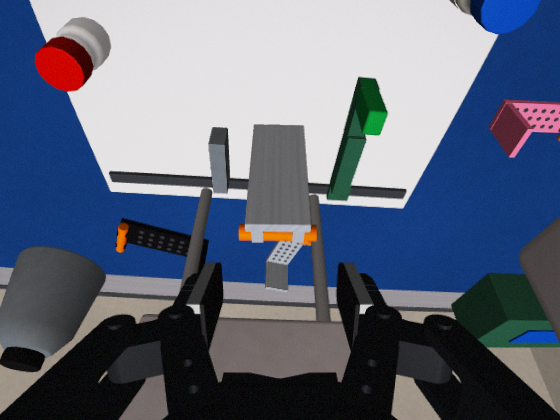

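Run:
```python
from h import *
B=np.array([.568,.0465]);A=Rz(.02)[:2,:2]
a=unproj('side',[265,187.6],.010);print('div -y corner bay',A.T@(a-B)*1000)
im=cv2.imread('pics/w13.png');cv2.imwrite('pics/w13c.png',cv2.resize(im[60:250,190:420],None,fx=3,fy=3,interpolation=cv2.INTER_CUBIC))
print(proj('wrist',[np.r_[B+A@np.array(p)/1000,z/1000] for p,z in [((-52,80),59.5),((-52,94),59.5),((-32,94),59.5),((-32,80),59.5),((-150,-165),10),((5,-32),35),((65,-32),35)]]))
```

```text
div -y corner bay [ 4.7263 -5.4311]
[[ 380.1433  113.8045]
 [ 399.9404  115.5783]
 [ 390.1649  139.1988]
 [ 371.526   137.688 ]
 [ -15.2853 -107.1846]
 [ 221.9939  146.1203]
 [ 224.9974  195.0716]]
```

View pics/w13c.png

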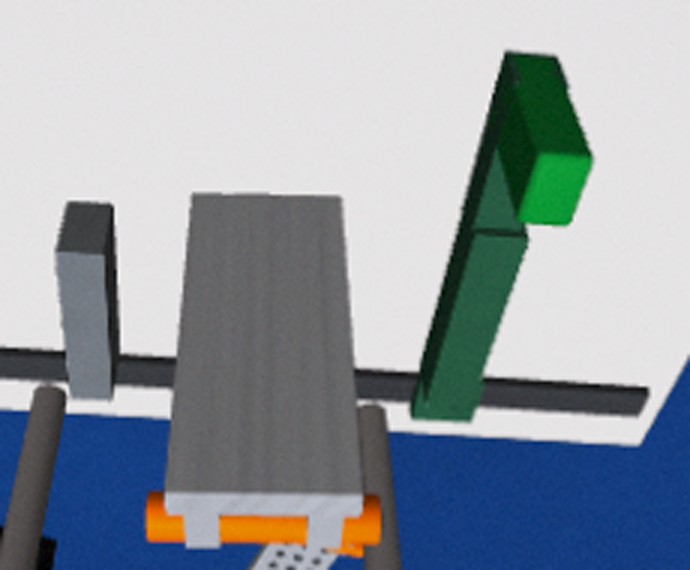

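Emit:
arm_command(travel=[[0,2.5,0],[0,2.5,0],[0,2.5,0],[0,2.5,0],[0,0,0]], twist=[[0,0.04,0.02],[0,0.04,0.02],[0,0.04,0.02],[0,0.04,0.02],[0,0,0]], grip=[1,1,1,1,1])

```text
t: 11.58
tcp_pos: [0.5306, 0.1614, 0.1688]
tool_rot: [[-0.926, -0.029, 0.377], [-0.013, 0.999, 0.044], [-0.378, 0.036, -0.925]]
ft_force: [0.0, 0.4, 0.0]
width: 0.0002
```

```bash
cat > go.py <<'E'
import sys
from h import *
B=np.array([.568,.0465]);A=Rz(.02)[:2,:2]
o=r.get_obs();R=o['tool_rot'];p=o['tcp_pos']
print('t',o['t'],'bay',A.T@(p[:2]-B)*1000,'z',p[2],'F',o['ft_force'],'w',o['width'],'yaw',np.arctan2(-R[0,1],R[1,1]),'lean',np.arcsin(R[0,2]),'q',o['q'])
if len(sys.argv)>3:
    x,y,z=map(float,sys.argv[1:4]); t=np.r_[B+A@np.array([x,y])/1000,z]
    print(np.round(R.T@(t-p)*100,2))
E
python3 go.py -42 118 .13
```

```text
t 11.575 bay [-35.1381 115.586 ] z 0.16879942497605052 F [0.014  0.3627 0.0316] w 0.000212112690801596 yaw 0.028590273862558715 lean 0.3870082328595835 q [ 0.1114 -0.11    2.1579  0.0029  0.7039 -1.4827]
[2.1  0.11 3.34]
```

Emit:
arm_command(travel=[[1.0,0.1,1.6],[1.2,0.1,1.7],[1.5,0.2,3.5],[0,0,0]], twist=[[0.038,0,0.009],[0,0,0],[0,0,0],[0,0,0]], grip=[1,1,1,1])

```text
t: 12.08
tcp_pos: [0.5201, 0.164, 0.0879]
tool_rot: [[-0.926, -0.006, 0.377], [-0.005, 1.0, 0.005], [-0.377, 0.003, -0.926]]
ft_force: [1.2, -0.6, -0.4]
width: -0.0001
```

```bash
python3 go.py -42 118 .034
python3 - <<'E'
from h import *
a=r.get_image('side')[110:220,190:310];b=r.get_image('scene')[180:300,280:430]
cv2.imwrite('pics/s14.png',cv2.resize(a,None,fx=5,fy=5,interpolation=cv2.INTER_CUBIC))
cv2.imwrite('pics/c14.png',cv2.resize(b,None,fx=5,fy=5,interpolation=cv2.INTER_CUBIC))
cv2.imwrite('pics/w14.png',r.get_image('wrist'))
E
```

```text
t 12.075 bay [-45.5273 118.4306] z 0.08794586151980993 F [ 1.2391 -0.554  -0.43  ] w -7.49822791570642e-05 yaw 0.006258449394761186 lean 0.38661606441313673 q [ 0.1419  0.0065  2.2179 -0.0955  0.5355 -1.3619]
[ 1.71 -0.05  5.13]
```

View pics/s14.png

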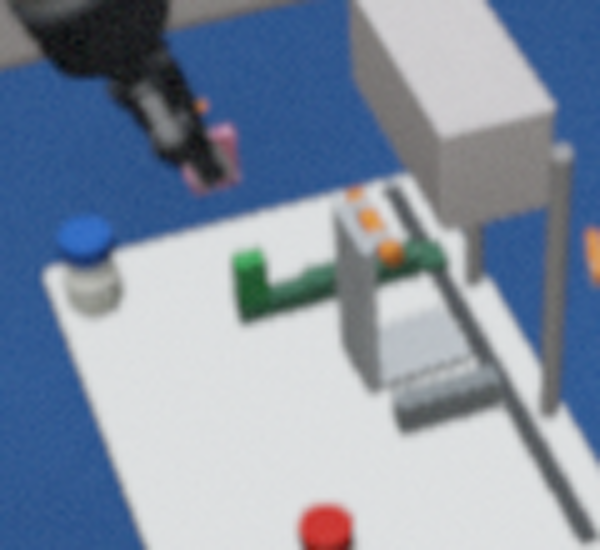

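View pics/c14.png

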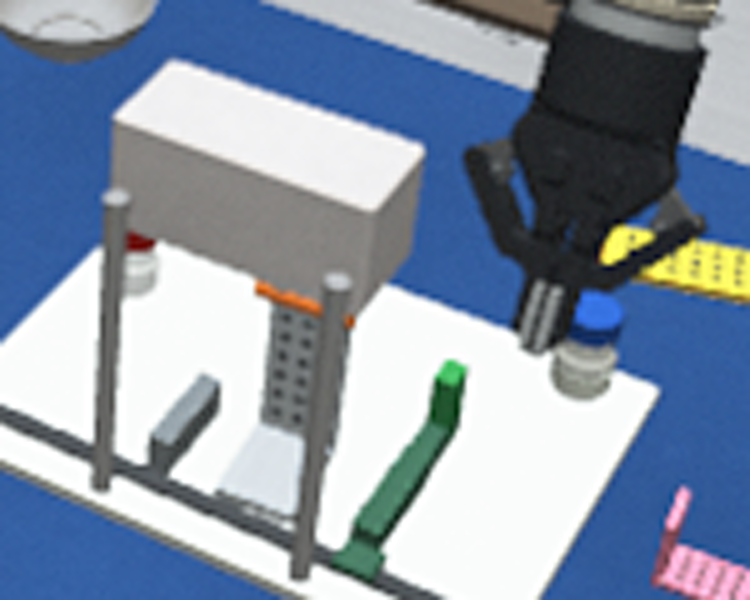

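View pics/w14.png

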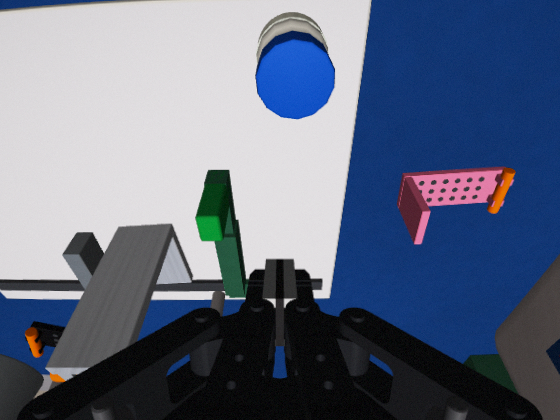

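Emit:
arm_command(travel=[[0.7,0,2.2],[0.75,0,2.3],[0,0,0]], twist=[[0,0,-0.014],[0,0,0],[0,0,0]], grip=[1,1,1])

```text
t: 12.6
tcp_pos: [0.5345, 0.1649, 0.0534]
tool_rot: [[-0.916, -0.019, 0.4], [-0.017, 1.0, 0.008], [-0.4, 0.0, -0.916]]
ft_force: [-0.9, -0.0, 0.4]
width: -0.0001
```

```bash
python3 go.py -42 106 .040
python3 - <<'E'
from h import *
b=r.get_image('scene')[180:300,280:430]
cv2.imwrite('pics/c15.png',cv2.resize(b,None,fx=5,fy=5,interpolation=cv2.INTER_CUBIC))
cv2.imwrite('pics/w15.png',r.get_image('wrist'))
E
```

```text
t 12.6 bay [-31.1348 119.0491] z 0.05341073172277351 F [-0.8585 -0.0139  0.3895] w -0.0001465969651348992 yaw 0.018980784998704165 lean 0.411489309768312 q [ 0.1396  0.0961  2.2101 -0.1158  0.429  -1.3547]
[ 1.53 -1.31  0.79]
```

View pics/c15.png

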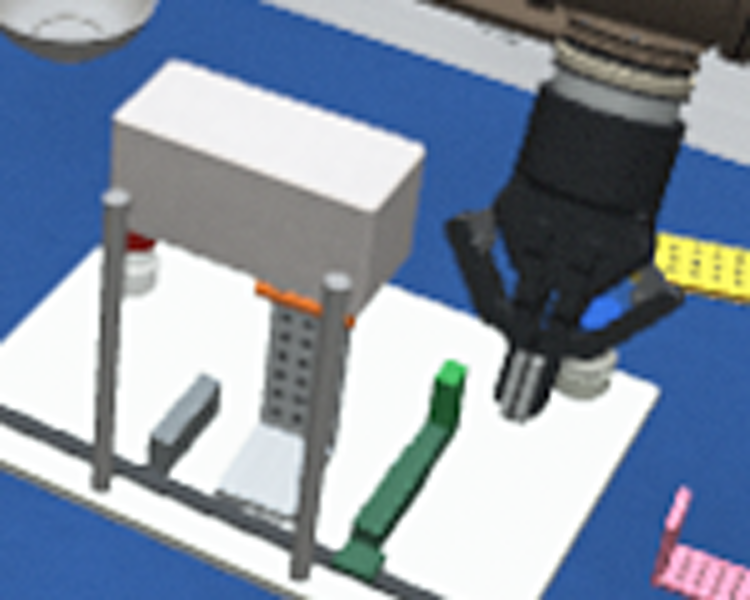

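View pics/w15.png

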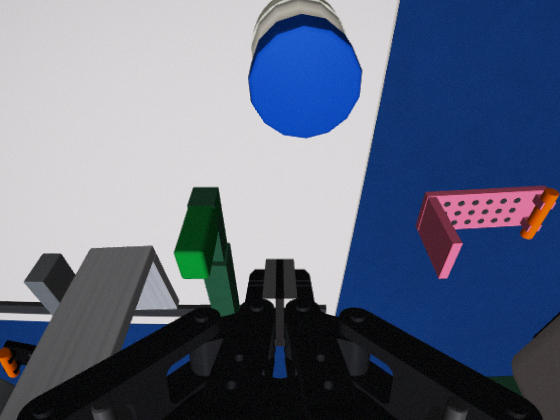

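Emit:
arm_command(travel=[[0.9,-0.3,0.5],[0.6,-0.2,0.3],[0,0,0]], twist=[[0,0,0],[0,0,0],[0,0,0]], grip=[1,1,1])

```text
t: 13.08
tcp_pos: [0.5264, 0.16, 0.0444]
tool_rot: [[-0.913, -0.019, 0.408], [-0.017, 1.0, 0.009], [-0.408, 0.001, -0.913]]
ft_force: [0.0, 0.4, -1.1]
width: 0.0001
```

```bash
python3 go.py -42 100 .040
```

```text
t 13.075 bay [-39.3008 114.2694] z 0.04435167171654649 F [ 0.0473  0.3605 -1.1161] w 6.291308053237772e-05 yaw 0.01937996484365305 lean 0.42051586768488464 q [ 0.131   0.0926  2.2385 -0.1159  0.3944 -1.3613]
[ 0.42 -1.43  0.29]
```

Emit:
arm_command(travel=[[0.4,-0.5,0.25],[0,-0.5,0],[0,-0.5,0],[0,-0.5,0]], twist=[[0,0.02,0],[0,0,0],[0,0,0],[0,0,0]], grip=[1,1,1,1])

```text
t: 13.58
tcp_pos: [0.5243, 0.1391, 0.0405]
tool_rot: [[-0.921, -0.02, 0.389], [-0.018, 1.0, 0.009], [-0.389, 0.002, -0.921]]
ft_force: [-1.1, 2.0, 0.3]
width: 0.0002
```

```bash
python3 go.py -42 90 .040
python3 - <<'E'
from h import *
b=r.get_image('scene')[180:300,280:430]
cv2.imwrite('pics/c16.png',cv2.resize(b,None,fx=5,fy=5,interpolation=cv2.INTER_CUBIC))
E
```

```text
t 13.575 bay [-41.8046  93.465 ] z 0.04054204888739961 F [-1.1238  2.034   0.2563] w 0.00017080725029886234 yaw 0.01977669051235512 lean 0.3998759990628565 q [ 0.083   0.0871  2.249  -0.0581  0.4067 -1.4585]
[ 0.04 -0.35  0.04]
```

View pics/c16.png

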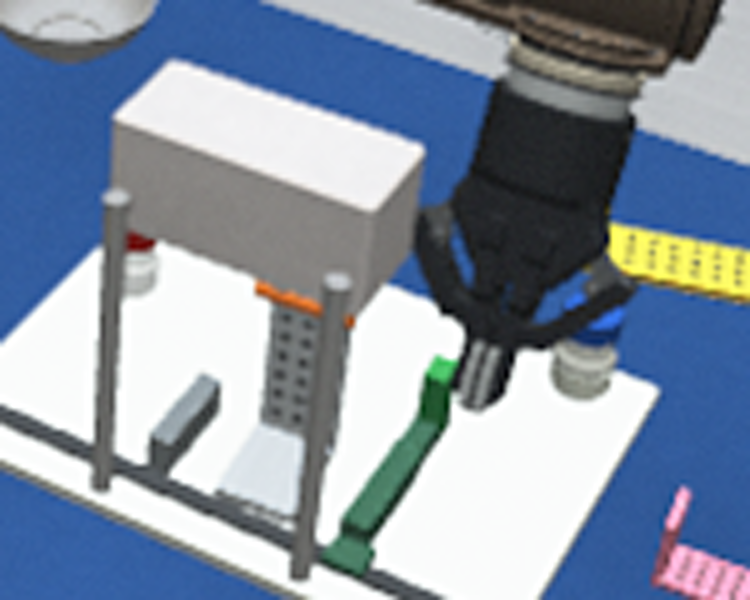

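Emit:
arm_command(travel=[[0,-0.5,0],[0,-0.5,0],[0,-0.4,0],[0,-0.3,0]], twist=[[0,0,0],[0,0,0],[0,0,0],[0,0,0]], grip=[1,1,1,1])

```text
t: 14.12
tcp_pos: [0.5247, 0.1209, 0.0406]
tool_rot: [[-0.921, -0.02, 0.389], [-0.017, 1.0, 0.009], [-0.39, 0.002, -0.921]]
ft_force: [1.1, 2.9, -0.0]
width: 0.0002
```

```bash
python3 go.py -42 70 .040
python3 - <<'E'
from h import *
b=r.get_image('scene')[180:300,280:430]
cv2.imwrite('pics/c17.png',cv2.resize(b,None,fx=5,fy=5,interpolation=cv2.INTER_CUBIC))
E
```

```text
t 14.125 bay [-41.7866  75.2082] z 0.04057128362814616 F [ 1.1322  2.856  -0.013 ] w 0.00018068745068270918 yaw 0.01973837935701273 lean 0.40006400030149775 q [ 0.041   0.0766  2.2604 -0.0166  0.4045 -1.5352]
[ 0.04 -0.52  0.04]
```

View pics/c17.png

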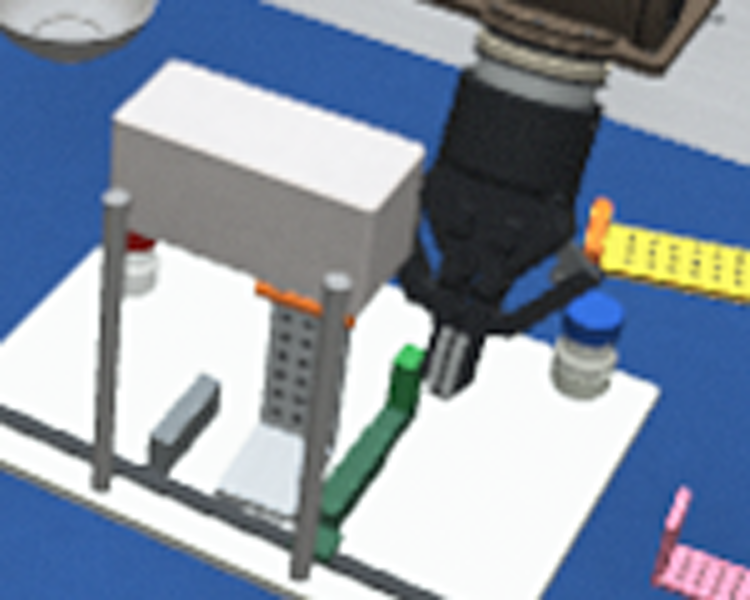

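Emit:
arm_command(travel=[[0,-0.3,0],[0,-0.3,0],[0,-0.3,0],[0,-0.3,0]], twist=[[0,0,0],[0,0,0],[0,0,0],[0,0,0]], grip=[1,1,1,1])

```text
t: 14.68
tcp_pos: [0.525, 0.1083, 0.0406]
tool_rot: [[-0.921, -0.02, 0.389], [-0.017, 1.0, 0.01], [-0.39, 0.002, -0.921]]
ft_force: [0.4, 3.1, -0.3]
width: -0.0003
```

```bash
python3 go.py -42 60 .040
python3 - <<'E'
from h import *
b=r.get_image('scene')[180:300,280:430]
cv2.imwrite('pics/c18.png',cv2.resize(b,None,fx=5,fy=5,interpolation=cv2.INTER_CUBIC))
cv2.imwrite('pics/w18.png',r.get_image('wrist'))
E
```

```text
t 14.675 bay [-41.8034  62.6065] z 0.040556341814851286 F [ 0.4228  3.0552 -0.3232] w -0.00028988934170395435 yaw 0.019905755172656307 lean 0.4000417078553321 q [ 0.0115  0.0702  2.2674  0.0134  0.4039 -1.59  ]
[ 0.04 -0.26  0.04]
```

View pics/c18.png

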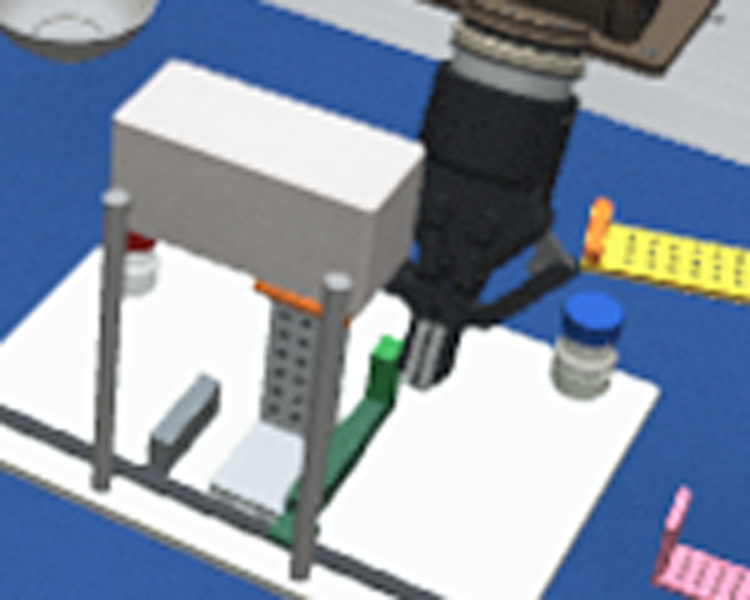

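View pics/w18.png

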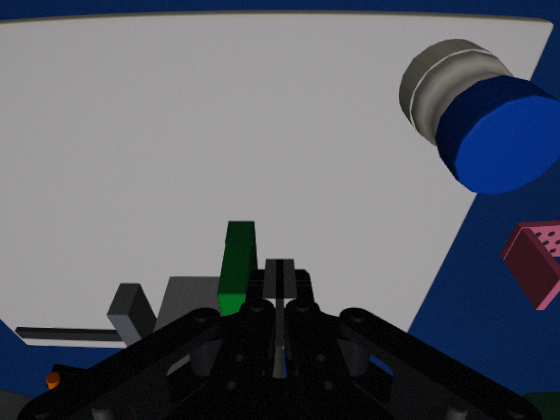

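Contact with the divider is starting and the force is 3 N. I'll continue gently.

Emit:
arm_command(travel=[[0,-0.25,0],[0,-0.25,0],[0,-0.25,0],[0,-0.25,0]], twist=[[0,0,0],[0,0,0],[0,0,0],[0,0,0]], grip=[1,1,1,1])

```text
t: 15.28
tcp_pos: [0.5252, 0.0979, 0.0406]
tool_rot: [[-0.921, -0.02, 0.39], [-0.018, 1.0, 0.01], [-0.39, 0.002, -0.921]]
ft_force: [0.6, 3.1, 0.2]
width: -0.0003
```

```bash
python3 go.py -42 50 .040
python3 - <<'E'
from h import *
b=r.get_image('scene')[180:300,280:430]
cv2.imwrite('pics/c19.png',cv2.resize(b,None,fx=5,fy=5,interpolation=cv2.INTER_CUBIC))
E
```

```text
t 15.275 bay [-41.7786  52.2197] z 0.040576257963846986 F [0.6043 3.0999 0.1964] w -0.0002724152085587706 yaw 0.020064199605673724 lean 0.4001064868886119 q [-0.0128  0.0654  2.2725  0.0379  0.404  -1.6351]
[ 0.04 -0.22  0.04]
```

View pics/c19.png

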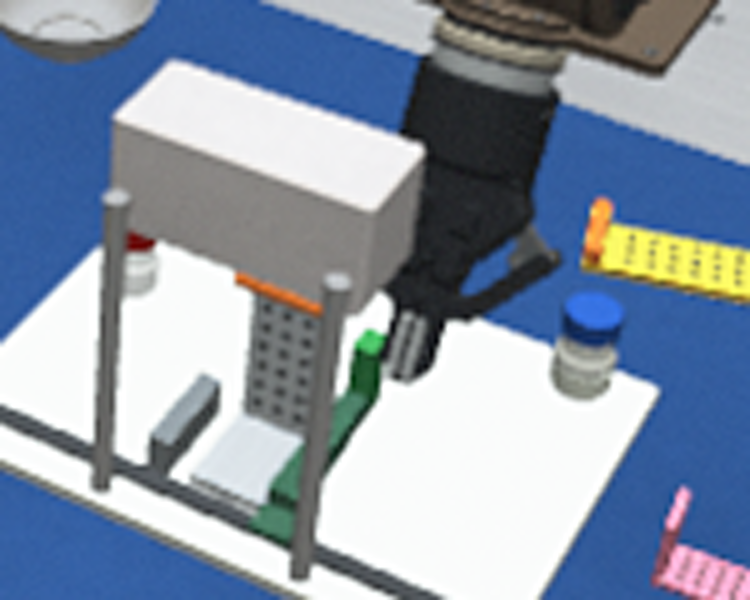

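Emit:
arm_command(travel=[[0,-0.25,0],[0,-0.25,0],[0,-0.2,0]], twist=[[0,0,0],[0,0,0],[0,0,0]], grip=[1,1,1])

```text
t: 15.7
tcp_pos: [0.5253, 0.0902, 0.0405]
tool_rot: [[-0.921, -0.02, 0.389], [-0.018, 1.0, 0.01], [-0.389, 0.002, -0.921]]
ft_force: [-1.4, 4.3, 1.3]
width: -0.0001
```

```bash
python3 go.py -42 50 .040
python3 - <<'E'
from h import *
b=r.get_image('scene')[180:300,280:430];a=r.get_image('side')[130:220,190:310]
cv2.imwrite('pics/c20.png',cv2.resize(b,None,fx=5,fy=5,interpolation=cv2.INTER_CUBIC))
cv2.imwrite('pics/s20.png',cv2.resize(a,None,fx=6,fy=6,interpolation=cv2.INTER_CUBIC))
E
```

```text
t 15.7 bay [-41.7933  44.555 ] z 0.040542289336893536 F [-1.4165  4.2544  1.2956] w -0.00011627569870368475 yaw 0.0199917684009997 lean 0.3999393749029977 q [-0.0307  0.0624  2.2758  0.0552  0.4045 -1.6674]
[0.04 0.54 0.04]
```

View pics/c20.png

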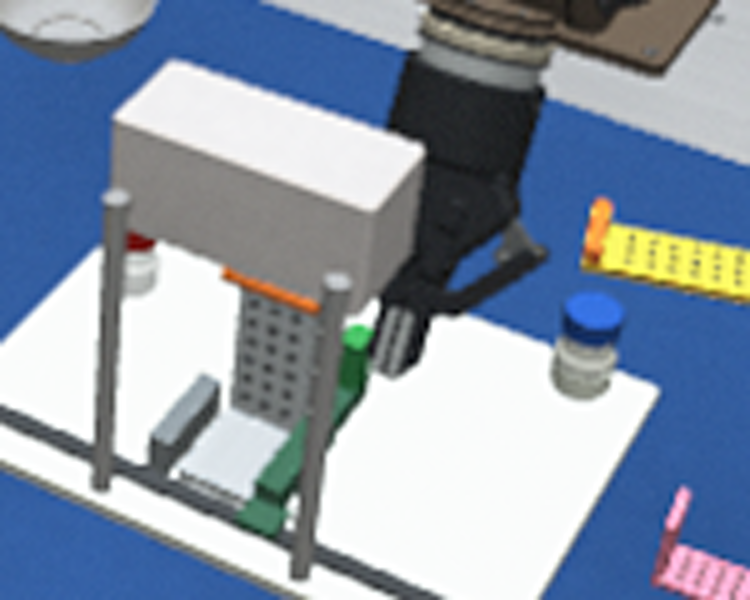

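View pics/s20.png

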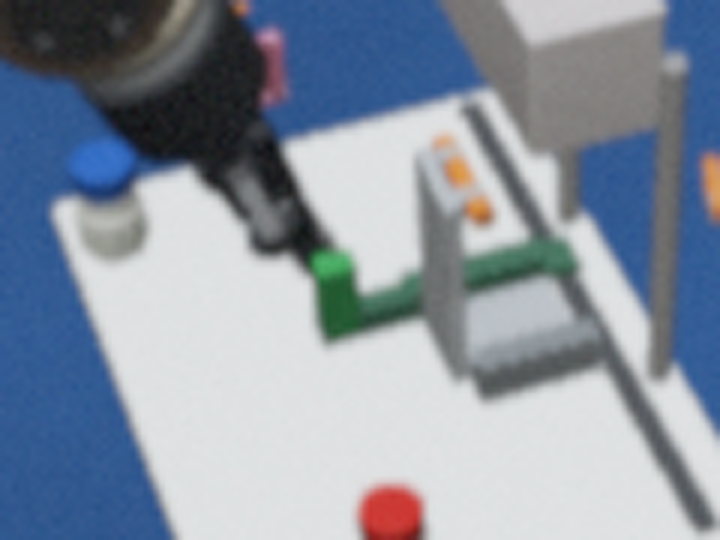

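Emit:
arm_command(travel=[[0,-0.2,0],[0,-0.15,0]], twist=[[0,0,0],[0,0,0]], grip=[1,1])

```text
t: 16.05
tcp_pos: [0.5254, 0.0865, 0.0405]
tool_rot: [[-0.921, -0.02, 0.389], [-0.018, 1.0, 0.01], [-0.389, 0.002, -0.921]]
ft_force: [0.4, 2.9, -0.4]
width: 0.0001
```

Emit:
arm_command(travel=[[0,-0.12,0],[0,-0.12,0]], twist=[[0,0,0],[0,0,0]], grip=[1,1])

```text
t: 16.3
tcp_pos: [0.5254, 0.0861, 0.0406]
tool_rot: [[-0.921, -0.019, 0.39], [-0.015, 1.0, 0.013], [-0.39, 0.006, -0.921]]
ft_force: [2.2, 12.8, -0.8]
width: -0.0
```

```bash
python3 go.py -42 50 .040
python3 - <<'E'
from h import *
b=r.get_image('scene')[180:300,280:430]
cv2.imwrite('pics/c21.png',cv2.resize(b,None,fx=5,fy=5,interpolation=cv2.INTER_CUBIC))
E
```

```text
t 16.3 bay [-41.8367  40.413 ] z 0.040628182624670356 F [ 2.2048 12.8042 -0.7895] w -2.6030131568727325e-05 yaw 0.01907178011080684 lean 0.4001036989423791 q [-0.0425  0.0601  2.2781  0.0753  0.4051 -1.6943]
[0.04 0.96 0.06]
```

View pics/c21.png

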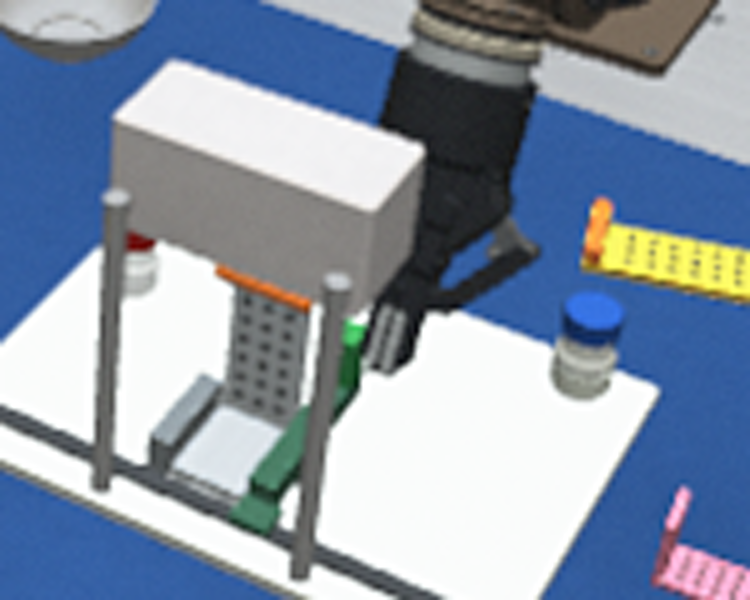

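Force rose to 12.8 N and motion stopped, so the divider is against the fence. Now I'll ease off and back away.

Emit:
arm_command(travel=[[0,0,0],[0,0.15,0],[0,0.5,0],[0,1,0],[0,1,0]], twist=[[0,0,0],[0,0,0],[0,0,0],[0,0,0],[0,0,0]], grip=[1,1,1,1,1])

```text
t: 16.98
tcp_pos: [0.5251, 0.112, 0.0408]
tool_rot: [[-0.921, -0.018, 0.39], [-0.015, 1.0, 0.011], [-0.39, 0.004, -0.921]]
ft_force: [1.5, -0.2, 0.0]
width: 0.0003
```

```bash
python3 go.py
```

```text
t 16.975 bay [-41.5947  66.3801] z 0.04077650497437861 F [ 1.5064 -0.2485  0.02  ] w 0.0002957098494816653 yaw 0.017867151950428754 lean 0.4003529360208313 q [ 0.0196  0.0717  2.2653  0.0085  0.4041 -1.5754]
```

Emit:
arm_command(travel=[[0,0,-2],[0,0,-3],[0,0,-4],[0,0,-3],[0,0,0]], twist=[[0,0,0],[0,0,0],[0,0,0],[0,0,0],[0,0,0]], grip=[1,1,1,1,1])

```text
t: 17.6
tcp_pos: [0.4769, 0.1104, 0.1538]
tool_rot: [[-0.921, -0.018, 0.389], [-0.015, 1.0, 0.009], [-0.389, 0.002, -0.921]]
ft_force: [0.5, -0.4, -0.3]
width: -0.0001
```

```bash
python3 go.py
python3 - <<'E'
from h import *
b=r.get_image('scene')[180:300,280:430];a=r.get_image('side')[130:220,190:310]
cv2.imwrite('pics/c22.png',cv2.resize(b,None,fx=5,fy=5,interpolation=cv2.INTER_CUBIC))
cv2.imwrite('pics/s22.png',cv2.resize(a,None,fx=6,fy=6,interpolation=cv2.INTER_CUBIC))
cv2.imwrite('pics/w22.png',r.get_image('wrist'))
E
```

```text
t 17.6 bay [-89.7908  65.7145] z 0.15376017873335207 F [ 0.5132 -0.3885 -0.2628] w -0.00011134513835651129 yaw 0.017506418105299848 lean 0.39909681784376744 q [ 0.0193 -0.2628  2.3176  0.0018  0.6876 -1.5697]
```

View pics/c22.png

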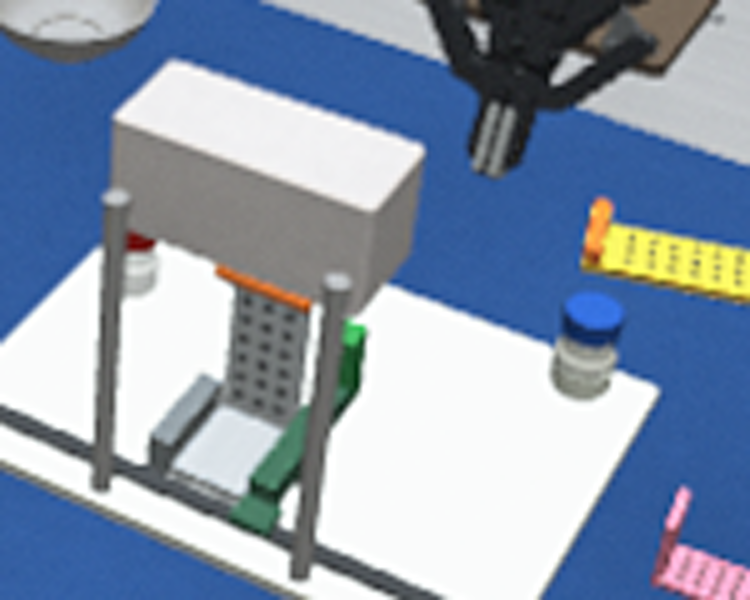

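View pics/s22.png

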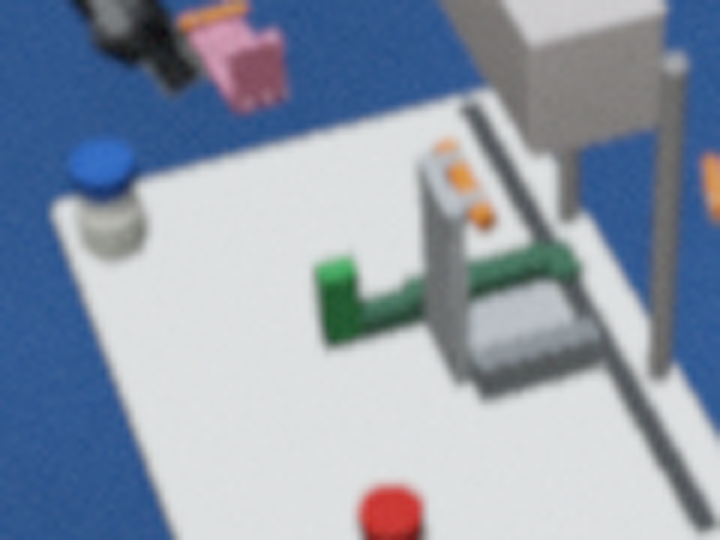

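View pics/w22.png

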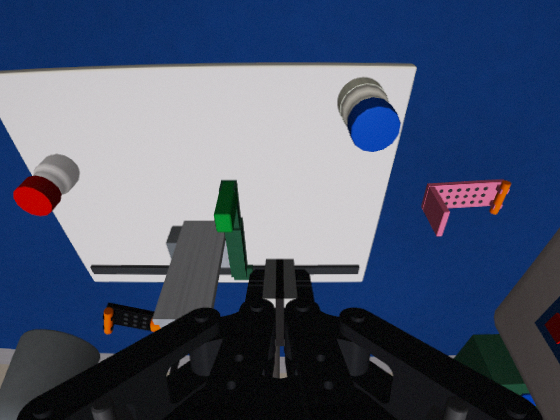

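Emit:
arm_command(travel=[[0,0,-4],[0,-4,-1],[0,-4,0],[0,0,0]], twist=[[0,0,0],[0,0,0],[0,0,0],[0,0,0]], grip=[1,1,1,1])

```text
t: 18.25
tcp_pos: [0.4553, 0.0281, 0.189]
tool_rot: [[-0.93, -0.019, 0.368], [-0.016, 1.0, 0.009], [-0.368, 0.002, -0.93]]
ft_force: [0.2, 0.3, 0.0]
width: -0.0002
```

```bash
python3 go.py
python3 - <<'E'
from h import *
im=r.get_image('wrist');cv2.imwrite('pics/w23.png',im)
B=np.array([.568,.0465]);A=Rz(.02)[:2,:2]
print(proj('wrist',[np.r_[B+A@np.array(p)/1000,z/1000] for p,z in [((-52,12),59.5),((-52,26),59.5),((-150,-165),10),((-150,165),10),((5,-32),35),((65,-32),35),((3,-32),122),((3,12),122),((3,-32),10),((3,12),10)]]))
cv2.imwrite('pics/w23c.png',cv2.resize(im[140:330,180:380],None,fx=3.1,fy=3.1,interpolation=cv2.INTER_CUBIC))
E
```

```text
t 18.25 bay [-113.0908  -16.1161] z 0.1889651833633702 F [0.1803 0.27   0.0297] w -0.00024221140712948989 yaw 0.018692178704921843 lean 0.37708366322049225 q [-0.2096 -0.4093  2.3496  0.1155  0.8368 -1.8602]
[[307.7719 208.4039]
 [322.9143 208.4005]
 [105.891   84.9817]
 [483.4618  86.1553]
 [262.9336 235.0517]
 [264.4718 271.034 ]
 [259.3377 301.1603]
 [309.0545 301.0779]
 [263.6718 218.7622]
 [302.0001 218.7437]]
```

View pics/w23.png

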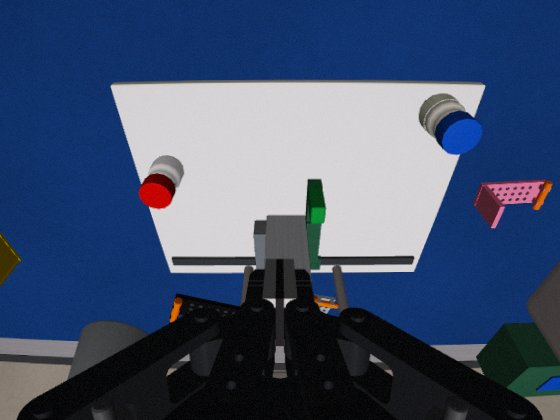

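View pics/w23c.png

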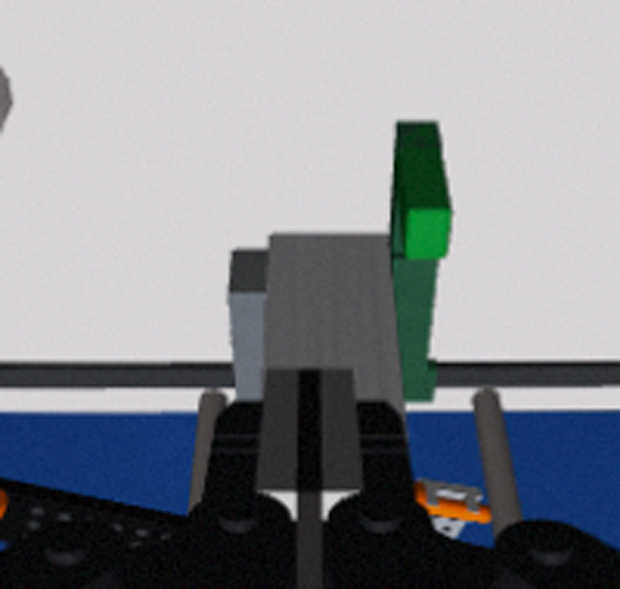

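```bash
python3 -c "
from rig import r
print(r.sign_off())"
```

```text
the job is handed in; nothing more can be done
None
```

The divider is standing on its short leg between the fence and the clamp, and I handed the job in at about 18 s of the 58 s allowed. No verdict was reported.

**What I did:**
- **Tipping:** I gripped the larger silver L by the two ends of its handle. I tipped it over its corner while leaning the tool to about 35°, let go of it standing free with the clamp still open, and backed away.
- **Clamping:** I pushed the green tab with closed fingers. Resistance was 3–4 N, then rose to 12.8 N as the motion stopped against the fence. I then backed off.

**What the last checks showed:**
- **Divider:** the pictures show it upright, square to the plate edge, with no visible gap at the fence or the jaw. Its corner is within about 5 mm of the bay origin along x.
- **Bystanders:** the jar and pot looked unmoved. I did not re-check the packs, rack and dish, but I never went near them.
- **Robot:** the arm is clear of everything, with wrist force near zero.

**What disagreed or was not measured:**
- **Corner drift:** the corner moved about 5–10 mm towards bay +x during tipping: once when I pressed too hard, then again near the end.
- **Clamp start:** the clamp seemed to start about 7 mm closed, judging from the pictures.
- **Bay fit:** my bay fit was still about 3 px off in the last picture.
- **Clamp travel:** the final travel comes from the force rise and the pictures, not a reading.

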